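# Close up the second layer of a carton bundle

### The job

Finish the second layer of the carton bundle on the strapping jig with the two cartons from the sloping rack, in the mirrored pattern of the first layer: both flat, side by side, with their length pointing at the cross carton that is already up there. For strapping the layer must be tight and square: first press the cross carton home against the back fence (the fences are hand-set, so feel for them), close both cartons up against it, and last press the two together sideways, home against the left fence. Press firmly but gently so that nothing is crushed, do not shift the first layer, and leave the tape roll, the pen and the black sleeve where they are.

Things in the scene. Friction and masses are not known exactly. Their poses are not given: they have to be found in the camera images.
- jig: the whole strapping jig; origin on the bench under jig_deck, same axes
- jig_deck (a point): strapping jig, a fixed plywood board with two aluminium fences; the point is on its deck (18 mm above the bench), at the middle of the bundle's footprint of 192 mm (x) by 128 mm (y). x points to the back fence, y to the left fence, z up; the front (-x) and right (-y) sides are open. First layer's top 50 mm, second layer's top 100 mm above the deck
- back_mark (a point): mark on the deck at x = +97 mm of jig_deck, y = 0, same axes. The back fence is clamped with its inner face 0 to 5 mm behind (+x of) this mark, set by hand: the setting is not reported. It is rigid, 4 mm thick: a rail 46 mm high with two uprights 84 mm high at y = -61..-31 and +31..+61 mm; between them a finger can pass above the rail
- left_mark (a point): mark on the deck at y = +65.5 mm of jig_deck, x = 0, same axes. The left fence is clamped with its inner face 0 to 5 mm beyond (+y of) this mark; the setting is not reported. It is rigid, 4 mm thick: a rail 46 mm high with uprights 84 mm high at x = -91..-65, -1..+25 and +61..+87 mm; between them a finger can pass above the rail
- layer_two (a point): middle of the first layer's top, 50 mm above jig_deck, same axes. The first layer is one carton across at the front and two lengthwise behind it. The second is its mirror: the cross carton at the back (centre x = +65 to +70 mm when home), the missing two lengthwise in front of it, 96 mm before its centre, side by side, the left one at y = +33 to +39 mm; centres 25 mm above this point
- carton_a_center (a point): one of the two cartons to be added (they are alike and either may take either place): sealed plain brown cardboard carton, 128 x 64 x 50 mm (x along the 128 mm length, y along the 64 mm width, z through the 50 mm height), 0.16 to 0.31 kg; the point is its centre. It starts on the sloping rack, tilted 25 degrees about its y axis: its length runs up the slope, the +x end higher and farther from the robot
- carton_b_center (a point): the other carton to be added, same as the first, beside it on the rack: sealed plain brown cardboard carton, 128 x 64 x 50 mm (x along the 128 mm length, y along the 64 mm width, z through the 50 mm height), 0.16 to 0.31 kg; the point is its centre
- top_cross_center (a point): cross carton that already lies in the second layer, length (x) along the jig's y, left 4 to 14 mm short of the back fence; sliding it takes 2 to 5 N, and some 15 N beyond the first contact presses it home without harm (crushed at 30 N): sealed plain brown cardboard carton, 128 x 64 x 50 mm (x along the 128 mm length, y along the 64 mm width, z through the 50 mm height), 0.16 to 0.31 kg; the point is its centre
- low_cross_center (a point): front cross carton of the first layer, loose: sealed plain brown cardboard carton, 128 x 64 x 50 mm (x along the 128 mm length, y along the 64 mm width, z through the 50 mm height), 0.16 to 0.31 kg; the point is its centre
- low_left_center (a point): left lengthwise carton of the first layer, loose: sealed plain brown cardboard carton, 128 x 64 x 50 mm (x along the 128 mm length, y along the 64 mm width, z through the 50 mm height), 0.16 to 0.31 kg; the point is its centre
- low_right_center (a point): right lengthwise carton of the first layer, loose: sealed plain brown cardboard carton, 128 x 64 x 50 mm (x along the 128 mm length, y along the 64 mm width, z through the 50 mm height), 0.16 to 0.31 kg; the point is its centre
- rack_floor (a point): sloping sheet-metal rack, fixed; the point is on the tray's upper face midway between the two cartons, 68 mm up the slope from the front lip. The tray rises 25 degrees towards the rack's +x (away from the robot), is 262 mm wide (y) and 152 mm long; front lip 18 mm and side walls 12 mm high above the tray; nothing stands between the two cartons, 30 to 62 mm apart
- tape_roll: roll of packing tape lying flat, 63 mm across, 19 mm high, bystander; origin under its centre
- felt_pen: black felt pen lying, 138 mm long, 12 mm thick, bystander; origin under its centre
- mic_sleeve: black microphone sleeve standing upright, 36 mm across, 104 mm high, bystander; origin under its centre

How it is judged (in metres and radians):
On the way, in this order (a step that is already met when the one before it is completed fails the run):
1. the cross carton is pressed home against the back fence so that it bears on it (over 0.5 N) (contact force between top_cross and jig above 0.5 N), for 0.05 s.
2. both cartons lie in the second layer, closed up side by side, and are pressed home against the left fence so that they bear on it (over 0.5 N) (z of carton_a_center in the frame of jig_deck between 0.07 and 0.079 m and z of carton_b_center in the frame of jig_deck between 0.07 and 0.079 m and distance between carton_a_center and carton_b_center below 0.0665 m and contact force between any of carton_a, carton_b and jig above 0.5 N), for 0.05 s.
At the end, for the whole second after the job is handed in: Both rack cartons lie flat in the second layer, lengthwise in front of the cross carton, one left, one right, square within 2.5 degrees; gaps between the three under 2.5 to 3 mm, the layer standing no more than 2 mm inside the fence marks; all at rest (((x of carton_a_center in the frame of jig_deck between -0.035 and -0.024 m and y of carton_a_center in the frame of jig_deck between 0.0315 and 0.04 m and z of carton_a_center in the frame of jig_deck between 0.07 and 0.079 m and angle between the x axis of each of carton_a_center, carton_b_center and the x axis of jig_deck, either way round below 0.045 rad and angle between each of carton_a_center, carton_b_center's own z axis and vertical below 0.05 rad and x of carton_b_center in the frame of jig_deck between -0.035 and -0.024 m and y of carton_b_center in the frame of jig_deck between -0.0345 and -0.022 m and z of carton_b_center in the frame of jig_deck between 0.07 and 0.079 m) or (x of carton_b_center in the frame of jig_deck between -0.035 and -0.024 m and y of carton_b_center in the frame of jig_deck between 0.0315 and 0.04 m and z of carton_b_center in the frame of jig_deck between 0.07 and 0.079 m and angle between the x axis of each of carton_b_center, carton_a_center and the x axis of jig_deck, either way round below 0.045 rad and angle between each of carton_b_center, carton_a_center's own z axis and vertical below 0.05 rad and x of carton_a_center in the frame of jig_deck between -0.035 and -0.024 m and y of carton_a_center in the frame of jig_deck between -0.0345 and -0.022 m and z of carton_a_center in the frame of jig_deck between 0.07 and 0.079 m)) and distance between carton_a_center and carton_b_center below 0.0665 m and x of top_cross_center in the frame of jig_deck between 0.063 and 0.072 m and y of top_cross_center in the frame of jig_deck between -0.008 and 0.009 m and z of top_cross_center in the frame of jig_deck between 0.07 and 0.079 m and angle between the y axis of top_cross_center and the x axis of jig_deck, either way round below 0.045 rad and y of each of carton_a_center, carton_b_center in the frame of top_cross_center below 0.099 m and linear speed of each of carton_a, carton_b, top_cross below 0.01 m/s); the robot touches nothing.
It fails at once if a carton of the second layer is pressed against a fence with more than 30 N (contact force between any of carton_a, carton_b, top_cross and jig above 30 N).
It fails at once if the first layer is shifted by more than 8 mm (distance of any of low_cross_center, low_left_center, low_right_center from where it was at the start of the episode above 0.008 m).
It fails at once if the tape roll, the pen or the black sleeve is moved by more than 30 mm (distance of any of tape_roll, felt_pen, mic_sleeve from where it was at the start of the episode above 0.03 m).
It also fails if it takes over 69 s, if anything falls off the work surface, if the arm or the gripper's body presses on something with over 40 N, if the wrist force passes 120 N, or if a joint passes its speed limit or range.

### The arm

A 6-joint arm with a two-finger parallel gripper is mounted at the origin on a cart in front of the work surface, level with it; the furniture and walls round the work are solid. World frame = base frame: x ahead of the robot, y to its left, z up, the work surface at z = 0. Lengths are in mm, angles in degrees, forces in N, time in s.
With the tool pointing down it reaches from about 300 to 875 mm from the base axis. Payload 4.2 kg.
Tool frame: the origin (TCP) lies on the centre line of the jaws, within the pads' length; the fingertips stand 8 mm ahead of it and the grasp point (between the pads) lies 11 mm behind it (arm.tip_extent is the distance from the TCP to the fingertips, in mm); z points along the fingers, y is the direction in which the jaws open and shut (so a half turn about z gives the same grasp; the last joint's range is limited). The gripper opens to 85 mm and grips with 20 to 120 N. Pads are 22 mm wide; open, the fingers measure 114 mm over their backs; the gripper's body (76 mm by 85 mm) begins 54 mm behind the grasp point. The pads swing forward as they close: fully open they stand 13 mm farther back than shut.
Start: joints at [70.531, 18.312, 89.639, -0, 72.044, -1.146], TCP at [180.768, 545.86, 239.338] pointing down, gripper open.
Joint ranges: [-177.97, 177.97], [-48.28, 115.42], [12.27, 149.76], [-77.06, 257.06], [2.81, 150.46], [-146.56, 146.56]. Speed limits (degrees/s): [147.25, 147.25, 180, 180, 180, 180].

### API

Orientations are given as a 3x3 rotation matrix whose columns are the frame's x, y, z axes.
In Python, from cell import readout, optics, arm gives the robot as it stands.
- The arm moves only by the tool send_rows, never from a script. Its argument "moves" is a list of rows, each a list of 2 entries, a list of its own where there are three numbers: the shift along the world's x, y, z in cm, then the turn about the world's z in degrees. In form: [[[tx, ty, tz], yaw], ...]. A call has 1 to 12 rows; each row is the pose to reach, as a shift and turn from the pose commanded when the call began; what a row does not reach only later rows make up. A row lasts 1/12 s, in which the tool goes at most 41.7 mm and 7.16 degrees, less where a joint would pass 70% of its speed; a pose out of reach is approached as far as the arm can. A call with a gripper value outside its range is refused whole. "jaw" is the closure, from 0 (fully open) to 1 (shut), set as the call begins (left out, the last holds). The fingers move at their own pace and stop on an object; the grip force is fixed at half the most. Time passes only in rows, so rows that repeat a pose let the fingers close. It gives the time, the measured TCP pose, the force and the opening at its end, in the units of the state.
- readout.observe(): the state, without advancing time (a new reading comes with each control period).
- optics.grab_frame(name): name is "scene" or "top" or "wrist"; returns a dict with "image" (400x640x3 uint8, blue, green, red), "mtx" (3x3 intrinsics, pixels), "view" (4x4, takes a point from world to camera coordinates). Camera axes: x right, y down, z forward; pixel columns grow to the right and rows downward; lengths in mm; the calibration is good to about 2 mm. The wrist camera is an equidistant fisheye: a pixel r from the principal point sees the ray r / f radians off the axis. A picture is of the moment at which its call begins. There is no depth.
- arm.sign_off(): hands the job in, once; it reports no verdict.
Trained networks look in the newest picture that a camera, given by its name, has taken for a name from the list of things; names that differ only in an ending like _2 or _b are one class to them, and where a whole thing is asked for, a point or a joint stands for the part that bears it (a point fixed in the world has none). Each returns a list of dicts, best first, with "p" (0 to 1); they miss things now and then, are a little off and sometimes report something else, mostly with a low value. They report only what shows in the picture. A call takes as long as a camera call.
- optics.spot_in(name, camera): "extent" ([left, top, right, bottom] in pixels, round what is visible of it).
The state is a dict: "clock": time; "joint_positions": joint angles; "joint_vel": joint speeds; "joint_efforts": joint torques, N m; "ee_pos": TCP position; "orientation": TCP orientation; "contact_force": force on the tool from outside, world axes, zero at the start; "torque": the same for the moment, N m; "gripper_width": opening from 0.0 (shut) to 1.0 (fully open).
Only numpy, scipy, OpenCV 4.12 (cv2) and the standard library are available. Lean on these libraries where they do the work, as an engineer would, in place of code of your own. Each camera call takes 0.05 s, during which the arm holds its last target.

## Working session

There is one attempt and no reset: what is moved stays moved. The work goes in short steps, Python scripts to look and compute and a tool call to move; the robot and the scene stay as the last step left them, time stands still between calls to the robot, and variables do not carry over. Pictures are saved under pics/ and viewed, and the job is handed in when it is done.

Besides the shell and the picture viewer there is one more tool, called after ">>>" by a JSON object that holds its "fn" and its "kwargs". send_rows: Moves the arm, as the interface text tells. Its arguments: {"type":"object","properties":{"moves":{"type":"array","items":{"type":"array"}},"jaw":{"type":"number"}},"required":["moves"]}

```bash
ls; mkdir -p pics; cat > h.py <<'E'
from cell import readout, optics, arm
import numpy as np, cv2
def grab(name,fn=None):
    f=optics.grab_frame(name)
    if fn: cv2.imwrite('pics/'+fn,f['image'])
    return f
E
python3 - <<'E'
from h import *
print(readout.observe())
for n in ('scene','top','wrist'):
    f=grab(n,n+'0.png'); print(n,f['mtx'].tolist(),np.round(f['view'],4).tolist())
for n in ['jig','jig_deck','carton_a_center','top_cross_center','low_cross_center','rack_floor','tape_roll','felt_pen','mic_sleeve','back_mark']:
    for c in ('scene','top'):
        print(n,c,[(np.round(d['extent']).tolist(),round(d['p'],2)) for d in optics.spot_in(n,c)][:6])
print(readout.observe()['clock'])
E
```

```text
pics
{'clock': 0.0, 'joint_positions': array([ 7.05320188e+01,  1.83527424e+01,  8.97065671e+01,  1.01196378e-03,
        7.20434340e+01, -1.14476603e+00]), 'joint_vel': array([ 0.14404894,  0.11024129, -0.03181179,  0.08193108, -0.02801915,
       -0.10301849]), 'joint_efforts': array([-2.54924289e-04, -4.15519023e+01, -2.34161228e+01, -3.46850329e-04,
        8.24616960e-03,  4.56487882e-06]), 'ee_pos': array([180.59740126, 545.41966149, 238.470108  ]), 'orientation': array([[-9.49296443e-01,  3.14381753e-01, -6.13482757e-04],
       [ 3.14382347e-01,  9.49294949e-01, -1.68509006e-03],
       [ 5.26145140e-05, -1.79251815e-03, -9.99998392e-01]]), 'contact_force': array([-0.20789927, -0.60786356,  0.35930351]), 'torque': array([-0.00535968,  0.06515003,  0.02299557]), 'gripper_width': 1.0015392911769148}
scene [[487.39010204415996, 0.0, 320.3604697645037], [0.0, 487.39010204415996, 198.36550122642922], [0.0, 0.0, 1.0]] [[0.7709, -0.6366, -0.0195, -499.1873], [-0.4899, -0.5732, -0.6568, 250.7285], [0.407, 0.5159, -0.7538, 867.8635], [0.0, 0.0, 0.0, 1.0]]
top [[450.89866712769117, 0.0
[... 1153 characters left out ...]
32.0, 371.0], 0.7)]
rack_floor top [([332.0, 180.0, 455.0, 286.0], 0.74)]
tape_roll scene [([344.0, 180.0, 370.0, 207.0], 0.88)]
tape_roll top [([306.0, 156.0, 328.0, 178.0], 0.53)]
felt_pen scene [([220.0, 261.0, 291.0, 274.0], 0.65)]
felt_pen top [([305.0, 251.0, 332.0, 297.0], 0.54)]
mic_sleeve scene [([382.0, 159.0, 398.0, 199.0], 0.74)]
mic_sleeve top [([230.0, 210.0, 256.0, 240.0], 0.64), ([327.0, 133.0, 341.0, 152.0], 0.49), ([219.0, 172.0, 291.0, 264.0], 0.33)]
back_mark scene [([199.0, 138.0, 333.0, 236.0], 0.68), ([307.0, 210.0, 431.0, 372.0], 0.56)]
back_mark top [([220.0, 171.0, 290.0, 266.0], 0.92), ([306.0, 155.0, 326.0, 178.0], 0.68), ([328.0, 133.0, 339.0, 152.0], 0.68)]
1.15
```

View images.

```bash
python3 - <<'E'
import cv2
for n,(a,b,c,d) in {'scene':(110,390,180,450),'top':(120,310,205,470)}.items():
    im=cv2.imread(f'pics/{n}0.png')[a:b,c:d]
    s=800/im.shape[1]; s=min(s,600/im.shape[0])
    cv2.imwrite(f'pics/{n}0z.png',cv2.resize(im,None,fx=s,fy=s,interpolation=cv2.INTER_CUBIC))
E
```

```text
(no output)
```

View pics/scene0.png

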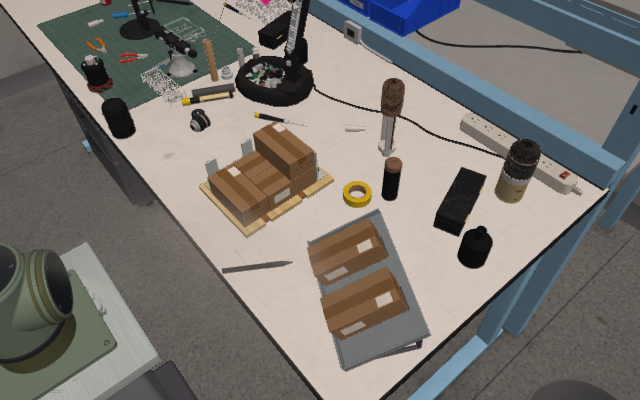

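View pics/top0.png

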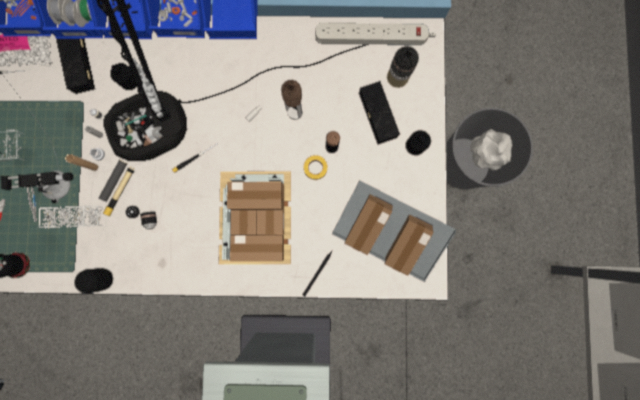

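View pics/wrist0.png

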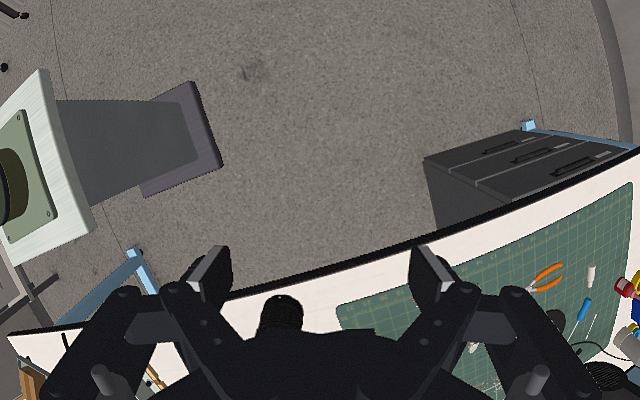

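View pics/top0z.png

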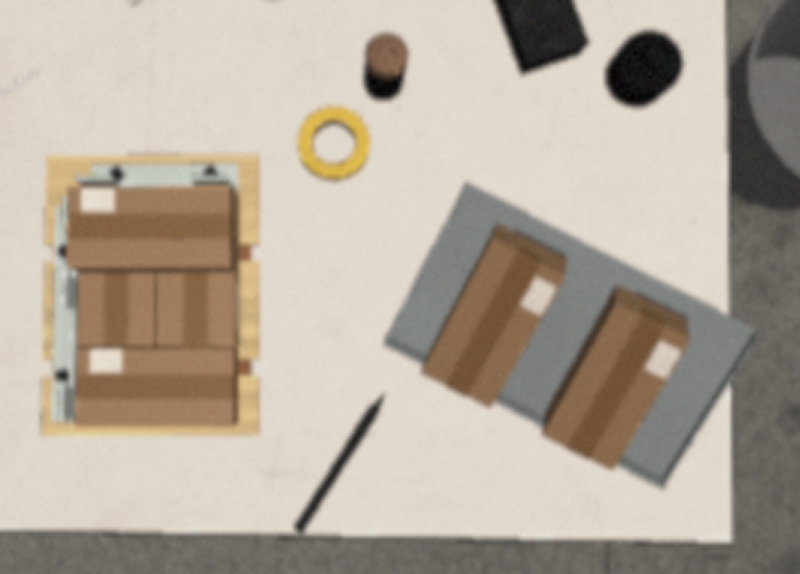

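View pics/scene0z.png

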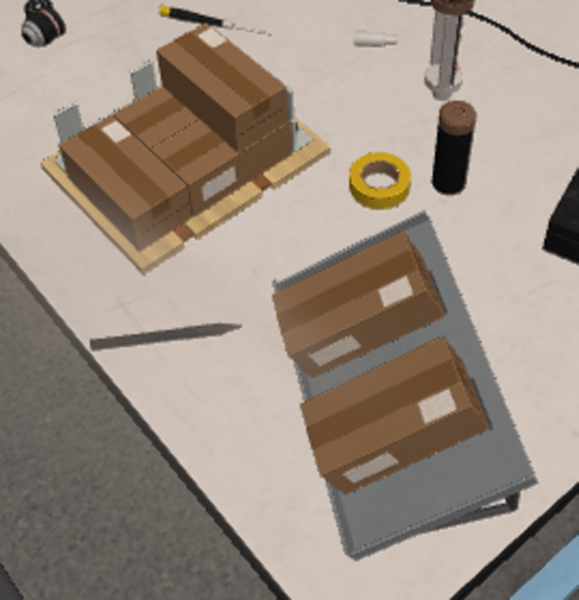

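```bash
cat >> h.py <<'E'
def unproj(f,uv,z):
    R=f['view'][:3,:3];t=f['view'][:3,3];C=-R.T@t
    d=R.T@np.linalg.inv(f['mtx'])@np.array([uv[0],uv[1],1.]); s=(z-C[2])/d[2]
    return C+s*d
def proj(f,P):
    p=(f['view'][:3,:3]@np.asarray(P,float).T).T+f['view'][:3,3]
    q=p@f['mtx'].T; return q[:,:2]/q[:,2:]
def projw(f,P):
    p=(f['view'][:3,:3]@np.asarray(P,float).T).T+f['view'][:3,3]
    r=np.hypot(p[:,0],p[:,1]);th=np.arctan2(r,p[:,2]);m=f['mtx']
    k=m[0,0]*th/np.maximum(r,1e-9)
    return np.c_[p[:,0]*k+m[0,2],p[:,1]*k+m[1,2]]
def unprojw(f,uv,z):
    m=f['mtx'];a=np.array([uv[0]-m[0,2],uv[1]-m[1,2]]);r=np.hypot(*a);th=r/m[0,0]
    d=np.r_[a/r*np.sin(th),np.cos(th)];R=f['view'][:3,:3];C=-R.T@f['view'][:3,3];d=R.T@d
    return C+(z-C[2])/d[2]*d
E
python3 - <<'E'
from h import *
f=grab('top'); 
np.set_printoptions(suppress=True,precision=1)
def u(p,z): return unproj(f,(p[0]/3.019+205-.3,p[1]/3.019+120-.3),z)
for n,z,c in [('board',18,[(47,156),(260,156),(260,434),(41,434)]),('topcross',118,[(67,186),(231,186),(231,268),(69,270)]),('lowcross',68,[(76,347),(237,346),(237,424),(75,424)]),('pen',6,[(384,396),(300,530)]),('roll',19,[(334,144)]),('sleevetop',104,[(386,55)]),('rack',10,[(467,185),(752,330),(663,487),(387,342)])]:
    P=np.array([u(p,z) for p in c]);print(n);print(P[:,:2].tolist(),P.mean(0))
E
```

```text
board
[[639.0223737511121, 130.84782116308878], [641.7914968460259, -52.47744752913792], [404.973902182084, -57.64668923117517], [402.0026748426289, 126.90579705072165]] [521.9  36.9  18. ]
topcross
[[598.9631092954555, 91.84128809428745], [600.9204633181863, -36.8105963272791], [536.4475733907091, -38.35968243664388], [532.925668137084, 87.87195848109721]] [567.3  26.1 118. ]
lowcross
[[474.3719959306653, 90.13959555205949], [477.24410262836335, -40.499232667164534], [414.53453242132036, -41.97741789993957], [412.43476387934754, 88.7305970706447]] [444.6  24.1  68. ]
pen
[[438.3287304092177, -161.96746492308685], [324.7555896254859, -92.45112875798677]] [ 381.5 -127.2    6. ]
roll
[[653.0232473394053, -115.9430646953628]] [ 653.  -115.9   19. ]
sleevetop
[[710.8576094796767, -157.35905716516558]] [ 710.9 -157.4  104. ]
rack
[[620.5001867903056, -231.23143775715556], [499.3094750816747, -474.94371882413844], [365.87288337621436, -397.98378812230607], [484.1879974742129, -163.8416422389187]] [ 492.5 -317.    10. ]
```

```bash
python3 - <<'E'
from h import *
np.set_printoptions(suppress=True,precision=3)
f=grab('wrist');s=readout.observe();R=s['orientation'];p=s['ee_pos']
V=f['view'];C=-V[:3,:3].T@V[:3,3]
print('cam in tool',R.T@(C-p)); print('axes',R.T@V[:3,:3].T); print(s['joint_positions'])
E
```

```text
cam in tool [  66.653    0.31  -134.764]
axes [[-0.001 -0.964 -0.266]
 [ 1.    -0.001 -0.001]
 [ 0.001 -0.266  0.964]]
[70.53  18.31  89.64   0.    72.045 -1.146]
```

>>> {"fn": "send_rows", "kwargs": {"moves": [[[22, -26, 3], 10], [[22, -26, 3], 10], [[22, -26, 3], 10], [[22, -26, 3], 10], [[22, -26, 3], 10], [[22, -26, 3], 10], [[43.9, -52.1, 6.1], 19.4], [[43.9, -52.1, 6.1], 19.4], [[43.9, -52.1, 6.1], 19.4], [[43.9, -52.1, 6.1], 19.4], [[43.9, -52.1, 6.1], 19.4], [[43.9, -52.1, 6.1], 19.4]], "jaw": 1}}

```text
clock: 2.25
ee_pos: [498.7, 168.4, 283.6]
orientation: [[-1.0, -0.019, 0.001], [-0.019, 1.0, 0.0], [-0.001, 0.0, -1.0]]
contact_force: [0.2, 0.2, 0.2]
gripper_width: -0.001
```

>>> {"fn": "send_rows", "kwargs": {"moves": [[[11, -13, 1.4], 0], [[11, -13, 1.4], 0], [[11, -13, 1.4], 0], [[11, -13, 1.4], 0], [[11, -13, 1.4], 0], [[11, -13, 1.4], 0], [[11, -13, 1.4], 0]]}}

```text
clock: 2.83
ee_pos: [607.3, 40.4, 296.7]
orientation: [[-1.0, -0.018, -0.001], [-0.018, 1.0, 0.001], [0.001, 0.001, -1.0]]
contact_force: [0.2, 0.3, -1.0]
gripper_width: -0.001
```

```bash
python3 - <<'E'
from h import *
np.set_printoptions(suppress=True,precision=2)
f=grab('wrist','w1.png');s=readout.observe();print(s['ee_pos'],s['orientation'],s['joint_positions'],s['contact_force'],s['clock'])
import pickle;pickle.dump(f,open('w1.pkl','wb'))
E
```

```text
[606.94  41.01 296.98] [[-1.   -0.02 -0.  ]
 [-0.02  1.    0.  ]
 [ 0.    0.   -1.  ]] [  2.76  19.81  79.15   0.04  81.1  -88.35] [-0.13  1.14 -0.6 ] 2.8833
```

View pics/w1.png

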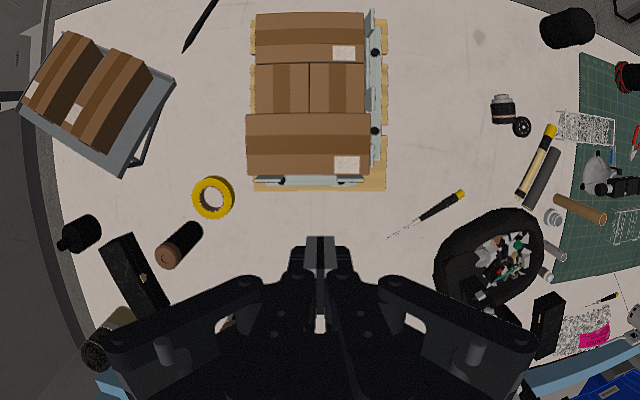

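```bash
python3 - <<'E'
import cv2
im=cv2.imread('pics/w1.png')[0:200,235:400]
cv2.imwrite('pics/w1z.png',cv2.resize(im[0:110],None,fx=4.8,fy=4.8,interpolation=cv2.INTER_CUBIC))
cv2.imwrite('pics/w1y.png',cv2.resize(im[90:200],None,fx=4.8,fy=4.8,interpolation=cv2.INTER_CUBIC))
E
```

```text
(no output)
```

View pics/w1z.png

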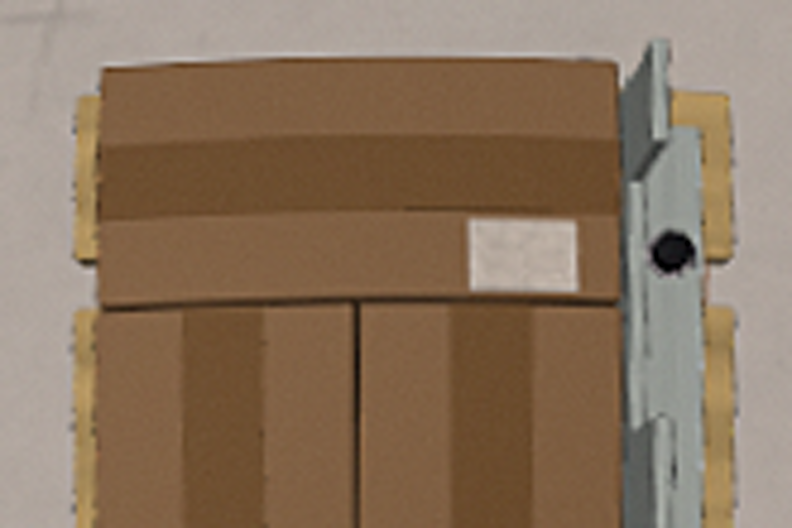

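View pics/w1y.png

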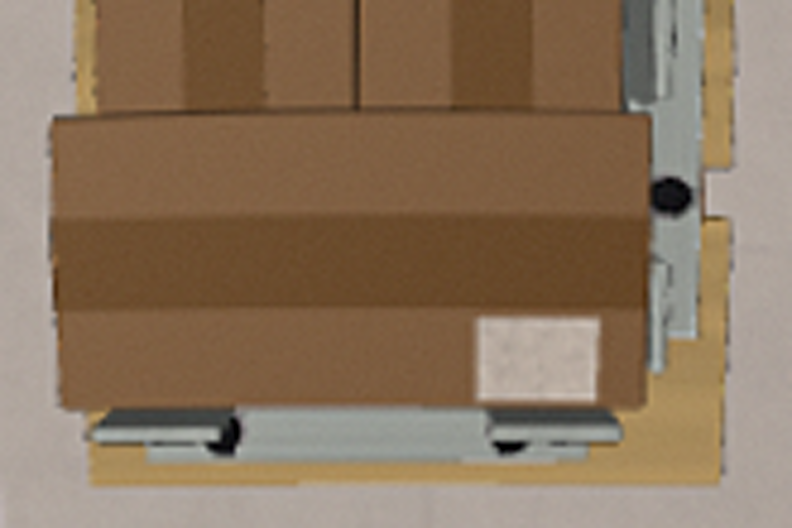

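```bash
python3 - <<'E'
from h import *
import pickle
np.set_printoptions(suppress=True,precision=1)
f=pickle.load(open('w1.pkl','rb'))
def u(p,z,oy): return unprojw(f,(p[0]/4.8+235-.4,p[1]/4.8+oy-.4),z)
for n,z,oy,c in [('low',68,0,[(101,68),(617,63),(619,302),(100,303)]),('top',118,90,[(52,117),(650,114),(645,407),(60,408)]),('seam',68,0,[(357,305),(357,110+432)]),('leftfence_inner_top?',102,0,[(656,40),(660,415)]),('backuprights top',102,90,[(95,440),(225,432),(492,434),(620,430)])]:
    P=np.array([u(p,z,oy) for p in c]);print(n);print(P[:,:2]);print(P.mean(0))
E
```

```text
low
[[413.5 -39.1]
 [411.8  88. ]
 [474.8  88.8]
 [475.9 -37.3]]
[444.   25.1  68. ]
top
[[537.8 -36.7]
 [536.   89.7]
 [599.   91.1]
 [601.1 -36.1]]
[568.5  27.  118. ]
seam
[[477.6  25.5]
 [536.3  26.5]]
[506.9  26.   68. ]
leftfence_inner_top?
[[417.3  92.2]
 [506.2  93.7]]
[461.8  93.  102. ]
backuprights top
[[611.6 -31.9]
 [609.4  -1.6]
 [609.   59.1]
 [607.4  88.3]]
[609.4  28.5 102. ]
```

>>> {"fn": "send_rows", "kwargs": {"moves": [[[-11, -1.5, -4], 0], [[-11, -1.5, -4], 0], [[-11, -1.5, -4], 0], [[-11, -1.5, -10], 0], [[-11, -1.5, -15], 0], [[-11, -1.5, -18], 0], [[-11, -1.5, -20.7], 0], [[-11, -1.5, -20.7], 0], [[-11, -1.5, -20.7], 0]]}}

```text
clock: 3.63
ee_pos: [495.9, 26.3, 89.5]
orientation: [[-1.0, -0.021, -0.004], [-0.021, 1.0, 0.0], [0.004, 0.0, -1.0]]
contact_force: [1.5, 0.1, 1.0]
gripper_width: 0.001
```

```bash
python3 - <<'E'
from h import *
np.set_printoptions(suppress=True,precision=2)
s=readout.observe();print(s['ee_pos'],s['contact_force'],s['clock'])
f=grab('scene','s1.png')
s=readout.observe();print(s['ee_pos'],s['contact_force'],s['clock'])
cv2.imwrite('pics/s1z.png',cv2.resize(f['image'][90:260,170:370],None,fx=3.5,fy=3.5,interpolation=cv2.INTER_CUBIC))
E
```

```text
[495.92  26.33  89.54] [1.53 0.07 1.04] 3.6333
[498.08  26.18  91.5 ] [0.17 0.53 1.19] 3.6833
```

View pics/s1z.png

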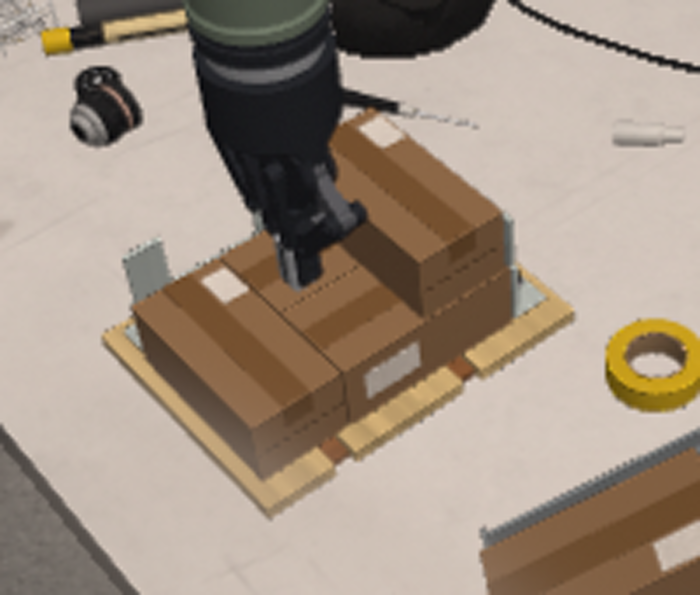

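>>> {"fn": "send_rows", "kwargs": {"moves": [[[0.8, 0, 0], 0], [[1.6, 0, 0], 0], [[2.3, 0, 0], 0], [[2.5, 0, 0], 0]]}}

```text
clock: 4.02
ee_pos: [525.4, 25.3, 91.9]
orientation: [[-1.0, -0.019, 0.005], [-0.019, 1.0, 0.0], [-0.005, 0.0, -1.0]]
contact_force: [0.1, -0.1, -0.1]
gripper_width: 0.005
```

>>> {"fn": "send_rows", "kwargs": {"moves": [[[0.15, 0, 0], 0], [[0.3, 0, 0], 0]]}}

```text
clock: 4.18
ee_pos: [525.5, 25.1, 90.4]
orientation: [[-1.0, -0.019, -0.001], [-0.019, 1.0, 0.0], [0.001, 0.0, -1.0]]
contact_force: [-2.6, 0.3, 0.8]
gripper_width: 0.001
```

>>> {"fn": "send_rows", "kwargs": {"moves": [[[0.15, 0, 0], 0], [[0.3, 0.0, 0], 0]]}}

```text
clock: 4.35
ee_pos: [528.0, 25.1, 90.1]
orientation: [[-1.0, -0.019, -0.002], [-0.019, 1.0, 0.0], [0.002, 0.0, -1.0]]
contact_force: [-3.1, -0.4, 1.6]
gripper_width: 0.001
```

>>> {"fn": "send_rows", "kwargs": {"moves": [[[0.1, 0, 0], 0], [[0.2, 0, 0], 0]]}}

```text
clock: 4.52
ee_pos: [530.5, 25.2, 90.1]
orientation: [[-1.0, -0.019, -0.001], [-0.019, 1.0, 0.0], [0.001, 0.0, -1.0]]
contact_force: [-2.0, -1.1, 0.2]
gripper_width: -0.0
```

>>> {"fn": "send_rows", "kwargs": {"moves": [[[0.1, 0, 0], 0]]}}

```text
clock: 4.6
ee_pos: [531.6, 25.2, 90.1]
orientation: [[-1.0, -0.019, -0.0], [-0.019, 1.0, 0.0], [0.0, 0.0, -1.0]]
contact_force: [-1.5, -0.0, 0.4]
gripper_width: 0.001
```

>>> {"fn": "send_rows", "kwargs": {"moves": [[[0.1, 0, 0], 0]]}}

```text
clock: 4.68
ee_pos: [532.0, 25.2, 90.0]
orientation: [[-1.0, -0.019, -0.002], [-0.019, 1.0, -0.0], [0.002, 0.0, -1.0]]
contact_force: [-5.4, -0.4, 4.1]
gripper_width: 0.002
```

>>> {"fn": "send_rows", "kwargs": {"moves": [[[0.1, 0, 0], 0]]}}

```text
clock: 4.77
ee_pos: [532.0, 25.2, 90.1]
orientation: [[-1.0, -0.019, -0.004], [-0.019, 1.0, -0.0], [0.004, 0.0, -1.0]]
contact_force: [-8.7, -0.1, 6.4]
gripper_width: 0.003
```

>>> {"fn": "send_rows", "kwargs": {"moves": [[[0.1, 0, 0], 0]]}}

```text
clock: 4.85
ee_pos: [531.9, 25.2, 90.1]
orientation: [[-1.0, -0.019, -0.007], [-0.019, 1.0, -0.0], [0.007, 0.0, -1.0]]
contact_force: [-11.2, -0.5, 8.4]
gripper_width: 0.001
```

>>> {"fn": "send_rows", "kwargs": {"moves": [[[0.1, 0, 0], 0]]}}

```text
clock: 4.93
ee_pos: [531.9, 25.2, 90.0]
orientation: [[-1.0, -0.019, -0.009], [-0.019, 1.0, -0.0], [0.009, 0.0, -1.0]]
contact_force: [-13.1, 0.5, 10.5]
gripper_width: 0.001
```

>>> {"fn": "send_rows", "kwargs": {"moves": [[[0.1, 0, 0], 0], [[0.1, 0, 0], 0]]}}

```text
clock: 5.1
ee_pos: [531.9, 25.2, 89.8]
orientation: [[-1.0, -0.019, -0.011], [-0.019, 1.0, -0.0], [0.011, 0.0, -1.0]]
contact_force: [-13.3, 0.2, 10.3]
gripper_width: -0.005
```

>>> {"fn": "send_rows", "kwargs": {"moves": [[[-2, 0, 0], 0], [[-3.8, 0, 2], 0], [[-3.8, 0, 6], 0], [[-3.8, 0, 10], 0], [[-2, -4, 13], -4], [[4.2, -38.5, 21], -27], [[4.2, -38.5, 21], -27], [[4.2, -38.5, 21], -27], [[4.2, -38.5, 21], -27], [[4.2, -38.5, 21], -27], [[4.2, -38.5, 21], -27], [[4.2, -38.5, 21], -27]]}}

```text
clock: 6.1
ee_pos: [565.4, -287.4, 282.6]
orientation: [[-0.899, 0.437, 0.002], [0.437, 0.899, -0.001], [-0.002, 0.0, -1.0]]
contact_force: [1.6, -0.1, -0.0]
gripper_width: 0.004
```

>>> {"fn": "send_rows", "kwargs": {"moves": [[[0, -8, 0], 0], [[0, -8, 0], 0], [[0, -8, 0], 0], [[0, -8, 0], 0]], "jaw": 0}}

```text
clock: 6.43
ee_pos: [564.8, -367.1, 280.9]
orientation: [[-0.898, 0.44, 0.0], [0.44, 0.898, 0.0], [-0.0, 0.0, -1.0]]
contact_force: [0.4, 0.3, -0.3]
gripper_width: 0.564
```

```bash
python3 - <<'E'
from h import *
np.set_printoptions(suppress=True,precision=2)
f=grab('wrist','w2.png');s=readout.observe();print(s['ee_pos'],s['orientation'],s['joint_positions'],s['contact_force'],s['clock'])
import pickle;pickle.dump(f,open('w2.pkl','wb'))
pickle.dump(grab('top','t2.png'),open('t2.pkl','wb'))
pickle.dump(grab('scene','s2.png'),open('s2.pkl','wb'))
E
```

```text
[ 564.91 -365.46  281.25] [[-0.9   0.44  0.  ]
 [ 0.44  0.9   0.  ]
 [ 0.    0.   -1.  ]] [-33.9   26.34  71.12   0.05  82.56 -97.91] [0.26 1.06 0.14] 6.4833
```

View pics/w2.png

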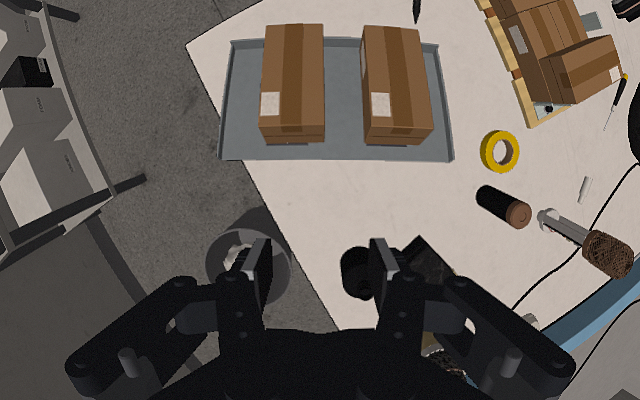

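```bash
python3 - <<'E'
import cv2
im=cv2.imread('pics/w2.png')[10:170,210:460]
cv2.imwrite('pics/w2z.png',cv2.resize(im,None,fx=3.2,fy=3.2,interpolation=cv2.INTER_CUBIC))
im=cv2.imread('pics/s0.png') if 0 else cv2.imread('pics/scene0.png')[205:375,300:440]
cv2.imwrite('pics/s2z.png',cv2.resize(im,None,fx=3.5,fy=3.5,interpolation=cv2.INTER_CUBIC))
E
```

```text
(no output)
```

View pics/w2z.png

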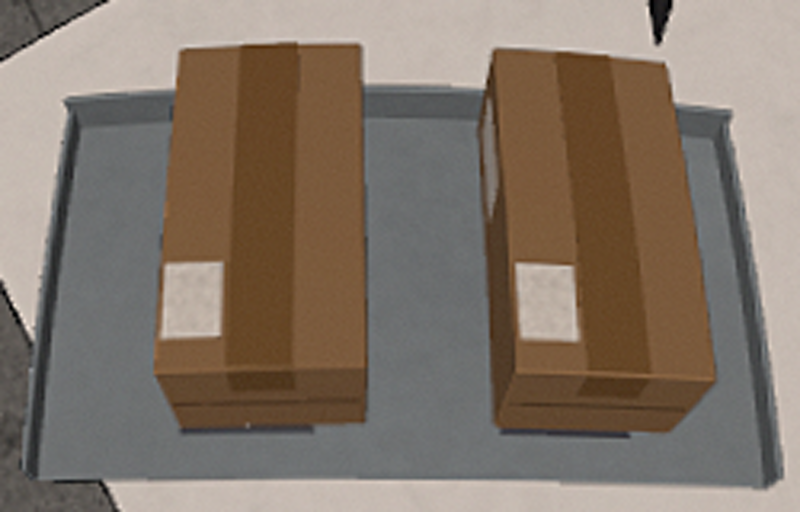

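View pics/s2z.png

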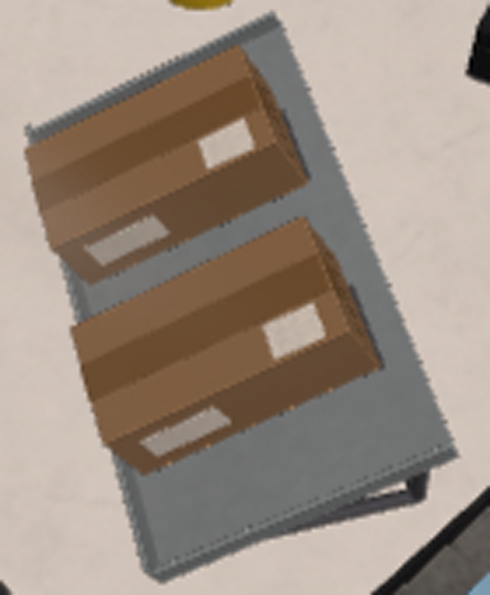

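```bash
cat > fit.py <<'E'
from h import *
import pickle
from scipy.optimize import least_squares
from scipy.spatial.transform import Rotation as Ro
np.set_printoptions(suppress=True,precision=2)
W=pickle.load(open('w2.pkl','rb'));S=pickle.load(open('s2.pkl','rb'))
def w(p): return np.array(p)/3.2+[210-.35,10-.35]
def s(p): return np.array(p)/3.5+[300-.35,205-.35]
D={'R':([((-1,-1,1),(179,50)),((-1,1,1),(361,44)),((1,1,1),(365,370)),((1,-1,1),(155,374)),((1,-1,-1),(182,428)),((1,1,-1),(365,422))],[((-1,1,1),(73,326)),((1,1,1),(306,218)),((-1,-1,1),(107,443))]),
'L':([((-1,-1,1),(494,49)),((-1,1,1),(664,65)),((1,1,1),(714,380)),((1,-1,1),(514,377)),((1,1,-1),(672,431)),((1,-1,-1),(496,431))],[((-1,1,1),(26,150)),((1,1,1),(238,48)),((-1,-1,1),(52,246))])}
h=np.array([64,32,25.])
for k,(a,b) in D.items():
    A=np.array([x for x,_ in a])*h;B=np.array([x for x,_ in b])*h
    wa=np.array([w(y) for _,y in a]);sb=np.array([s(y) for _,y in b])
    def res(q,use=(1,1)):
        R=Ro.from_euler('ZYX',[q[3],q[4],q[5]],degrees=True).as_matrix()
        r=[]
        if use[0]: r.append((projw(W,A@R.T+q[:3])-wa).ravel())
        if use[1]: r.append((proj(S,B@R.T+q[:3])-sb).ravel())
        r.append([ (q[4]+25)/2,q[5]/1]);return np.concatenate(r)
    for use in ((1,1),(1,0)):
        o=least_squares(lambda q:res(q,use),[480,-300,70,-26,-25,0])
        print(k,use,o.x,'rms',np.sqrt(np.mean(o.fun**2)))
E
python3 fit.py
```

```text
R (1, 1) [ 457.53 -345.98   69.95  -25.61  -24.18    0.03] rms 0.5884475553301498
R (1, 0) [ 456.97 -345.91   67.94  -25.57  -23.94   -0.  ] rms 0.25492625212978576
L (1, 1) [ 506.41 -247.77   68.56  -26.12  -24.23    0.5 ] rms 0.6338144496082025
L (1, 0) [ 506.29 -247.6    68.02  -26.04  -24.25    0.6 ] rms 0.5620481436673802
```

>>> {"fn": "send_rows", "kwargs": {"moves": [[[-3, 6, -2], 0], [[-5.9, 11.8, -4], 0], [[-5.9, 11.8, -6], 0], [[-5.9, 11.8, -8], 0], [[-5.9, 11.8, -11], 0], [[-5.9, 11.8, -13], 0], [[-5.9, 11.8, -15], 0], [[-5.9, 11.8, -15], 0], [[-5.9, 11.8, -15], 0]], "jaw": 0}}

```text
clock: 7.33
ee_pos: [505.6, -245.5, 131.9]
orientation: [[-0.9, 0.436, -0.001], [0.436, 0.9, 0.001], [0.001, 0.0, -1.0]]
contact_force: [-0.0, 0.1, -0.3]
gripper_width: 1.004
```

```bash
python3 - <<'E'
from h import *
np.set_printoptions(suppress=True,precision=2)
f=grab('wrist','w3.png');s=readout.observe();print(s['ee_pos'],s['orientation'],s['contact_force'],s['clock'],s['gripper_width'])
g=grab('scene','s3.png')
cv2.imwrite('pics/s3z.png',cv2.resize(g['image'][110:390,230:470],None,fx=2.1,fy=2.1,interpolation=cv2.INTER_CUBIC))
E
```

```text
[ 506.46 -246.28  132.98] [[-0.9   0.44  0.  ]
 [ 0.44  0.9  -0.  ]
 [-0.    0.   -1.  ]] [-0.3   0.18 -0.01] 7.3833 0.9986376018659278
```

View pics/w3.png

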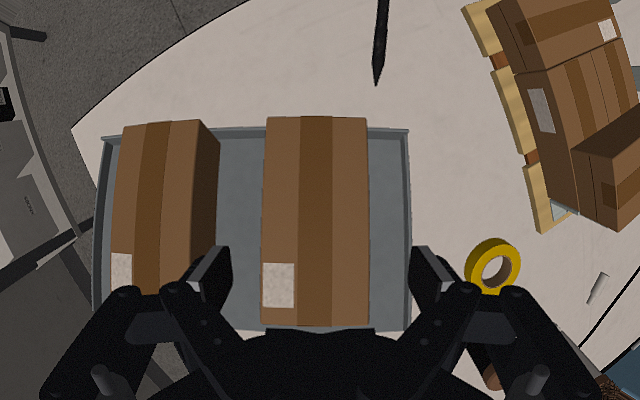

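View pics/s3z.png

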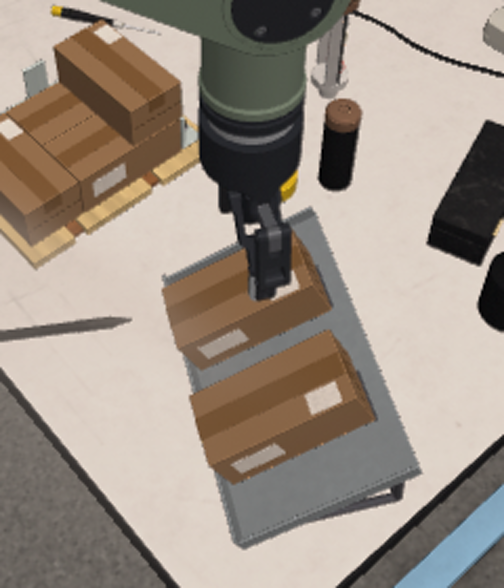

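>>> {"fn": "send_rows", "kwargs": {"moves": [[[0, -0.1, -2], 0], [[0, -0.1, -3.5], 0], [[0, -0.1, -4.4], 0], [[0, -0.1, -4.8], 0], [[0, -0.1, -5], 0], [[0, -0.1, -5], 0]]}}

```text
clock: 7.93
ee_pos: [506.2, -248.1, 82.4]
orientation: [[-0.899, 0.437, 0.001], [0.437, 0.899, -0.0], [-0.001, 0.0, -1.0]]
contact_force: [0.0, -0.5, 0.0]
gripper_width: 1.001
```

>>> {"fn": "send_rows", "kwargs": {"moves": [[[0, 0, -0.2], 0], [[0, 0, -0.4], 0]]}}

```text
clock: 8.1
ee_pos: [506.4, -248.2, 78.7]
orientation: [[-0.899, 0.437, 0.002], [0.437, 0.899, -0.001], [-0.002, 0.0, -1.0]]
contact_force: [-0.7, -0.4, -0.7]
gripper_width: 1.001
```

>>> {"fn": "send_rows", "kwargs": {"moves": [[[0, 0, 0], 0], [[0, 0, 0], 0], [[0, 0, 0], 0], [[0, 0, 0], 0], [[0, 0, 0], 0], [[0, 0, 0], 0]], "jaw": 1}}

```text
clock: 8.6
ee_pos: [506.0, -248.1, 78.5]
orientation: [[-0.899, 0.437, 0.001], [0.437, 0.899, -0.0], [-0.001, 0.0, -1.0]]
contact_force: [-0.5, 0.5, 6.6]
gripper_width: 0.735
```

>>> {"fn": "send_rows", "kwargs": {"moves": [[[0, 0, 0.3], 0], [[0, 0, 0.6], 0], [[0, 0, 1.5], 0], [[0, 0, 2.5], 0], [[0, 0, 3.5], 0], [[0, 0, 3.5], 0]]}}

```text
clock: 9.1
ee_pos: [507.3, -248.7, 115.6]
orientation: [[-0.899, 0.437, 0.005], [0.437, 0.899, -0.002], [-0.005, -0.0, -1.0]]
contact_force: [0.4, -0.4, -1.9]
gripper_width: 0.738
```

```bash
python3 - <<'E'
from h import *
np.set_printoptions(suppress=True,precision=2)
f=grab('wrist','w4.png');s=readout.observe();print(s['ee_pos'],s['contact_force'],s['torque'],s['clock'],s['gripper_width'])
g=grab('scene','s4.png')
cv2.imwrite('pics/s4z.png',cv2.resize(g['image'][110:390,230:470],None,fx=2.1,fy=2.1,interpolation=cv2.INTER_CUBIC))
E
```

```text
[ 506.75 -248.43  114.63] [-0.8  -0.16 -2.81] [-0.   -0.    0.02] 9.15 0.7399205943918596
```

View pics/s4z.png

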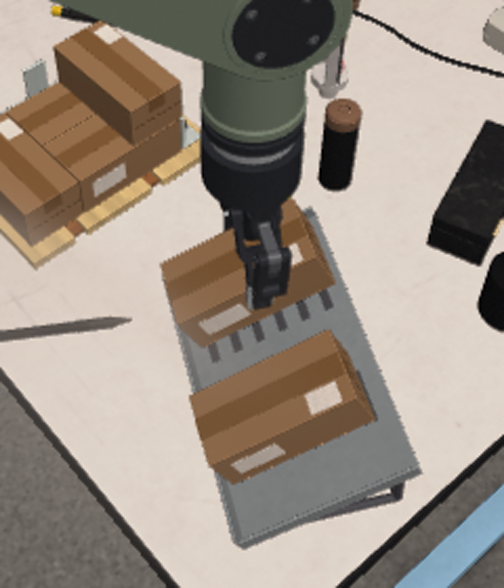

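View pics/w4.png

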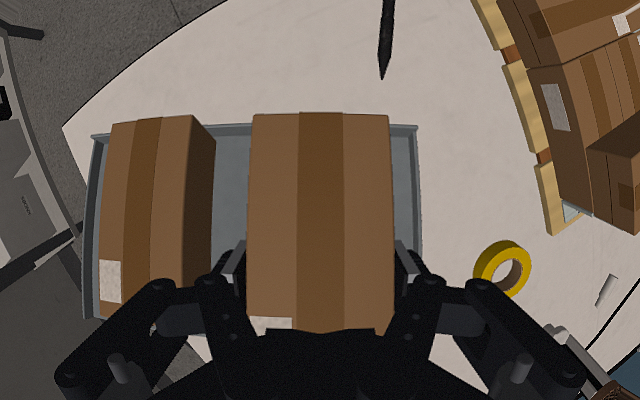

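```bash
cat > tilt.py <<'E'
from h import *
from scipy.optimize import least_squares
def edge(f,s,pl,pr):
    R=s['orientation'];p=s['ee_pos']
    # unknown fore (tool -x), lateral y, dz up ; edge along tool y
    def res(q):
        P=np.array([p-q[0]*R[:,0]*-1*-1*-1*1 for _ in (0,1)])
        fwd=-R[:,0]
        P=np.array([p+fwd*q[0]+R[:,1]*(q[1]-32)+np.array([0,0,q[2]]),p+fwd*q[0]+R[:,1]*(q[1]+32)+np.array([0,0,q[2]])])
        return (projw(f,P)-np.array([pl,pr])).ravel()
    o=least_squares(res,[-50,0,0]);return o.x,o.cost
E
python3 - <<'E'
from tilt import *
f=grab('wrist');s=readout.observe()
print(edge(f,s,(251.5,114.5),(388.5,114.5)))
for th in (15,20,25,28):
    t=np.radians(th);x,z=-64,25
    # TCP was 9.5 above centre, carton at 25deg
    d=np.array([0,9.5]);a=np.radians(25);dc=np.array([d[0]*np.cos(a)+d[1]*np.sin(a),-d[0]*np.sin(a)+d[1]*np.cos(a)])
    q=np.array([x,z])-dc;print(th,q[0]*np.cos(t)-q[1]*np.sin(t),q[0]*np.sin(t)+q[1]*np.cos(t))
E
```

```text
(array([-67.60498932,   0.30161523,  -8.92621701]), np.float64(0.005755636305903801))
15 -69.93938669789922 -1.7719468829505942
20 -69.5188108695426 -7.860823285066669
25 -68.56915491386309 -13.889874075488514
28 -67.74824342831063 -17.459470776992283
```

>>> {"fn": "send_rows", "kwargs": {"moves": [[[0, 0, 3.5], 0], [[0, 0, 7], 0], [[-0.4, 3.5, 8.5], 4], [[-1, 7, 8.5], 8], [[-1.5, 10.5, 8.5], 12], [[-2, 14, 8.5], 16], [[-2.5, 17.5, 8.5], 20], [[-3, 21, 8.5], 24], [[-3.5, 24.5, 8.5], 27], [[-4.0, 28, 8.5], 27], [[-4.3, 30.6, 8.5], 27], [[-4.3, 30.6, 8.5], 27]]}}

```text
clock: 10.25
ee_pos: [461.5, 61.9, 197.5]
orientation: [[-1.0, -0.023, -0.001], [-0.023, 1.0, 0.002], [0.001, 0.002, -1.0]]
contact_force: [-0.6, 0.1, -2.4]
gripper_width: 0.744
```

>>> {"fn": "send_rows", "kwargs": {"moves": [[[0, 0, -1], 0], [[0, 0, -2], 0], [[0, 0, -3], 0], [[0, 0, -4], 0], [[0, 0, -5], 0], [[0, 0, -5.5], 0], [[0, 0, -5.5], 0]]}}

```text
clock: 10.83
ee_pos: [461.8, 57.6, 141.6]
orientation: [[-1.0, -0.018, -0.003], [-0.018, 1.0, -0.0], [0.003, -0.0, -1.0]]
contact_force: [0.4, 0.1, -2.3]
gripper_width: 0.738
```

```bash
python3 - <<'E'
from h import *
np.set_printoptions(suppress=True,precision=3)
f=grab('wrist','w5.png');s=readout.observe();print(s['ee_pos'],s['orientation'],s['contact_force'],s['torque'],s['clock'],s['gripper_width'])
g=grab('scene','s5.png')
cv2.imwrite('pics/s5z.png',cv2.resize(g['image'][90:260,170:370],None,fx=3.5,fy=3.5,interpolation=cv2.INTER_CUBIC))
E
```

```text
[462.387  57.704 142.352] [[-1.    -0.018 -0.002]
 [-0.018  1.    -0.   ]
 [ 0.002 -0.    -1.   ]] [ 0.385 -0.688 -1.634] [-0.021 -0.009 -0.012] 10.8833 0.7383922509435473
```

View pics/s5z.png

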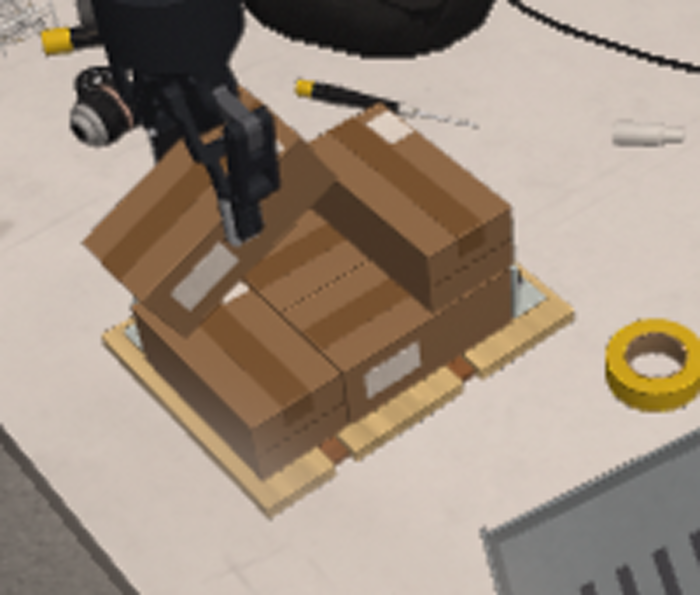

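View pics/w5.png

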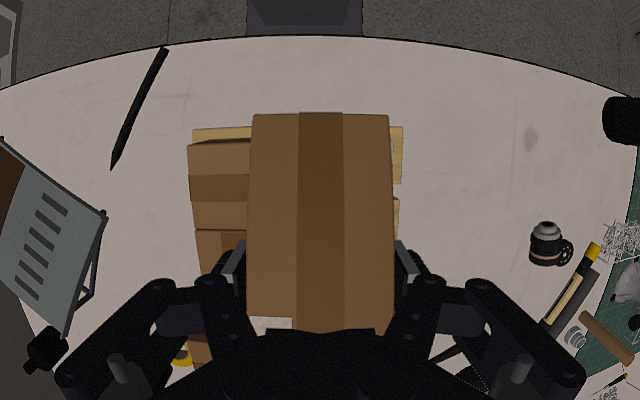

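>>> {"fn": "send_rows", "kwargs": {"moves": [[[0.1, 0, -0.7], 0], [[0.2, 0, -1.2], 0], [[0.2, 0, -1.4], 0]]}}

```text
clock: 11.18
ee_pos: [464.7, 58.0, 128.3]
orientation: [[-1.0, -0.019, -0.001], [-0.019, 1.0, 0.0], [0.001, 0.0, -1.0]]
contact_force: [0.8, 0.4, -2.6]
gripper_width: 0.743
```

>>> {"fn": "send_rows", "kwargs": {"moves": [[[0, 0, -0.15], 0], [[0, 0, -0.3], 0]]}}

```text
clock: 11.35
ee_pos: [464.8, 58.1, 125.7]
orientation: [[-1.0, -0.019, -0.0], [-0.019, 1.0, 0.0], [0.0, 0.0, -1.0]]
contact_force: [0.3, -0.2, -2.0]
gripper_width: 0.739
```

>>> {"fn": "send_rows", "kwargs": {"moves": [[[0, 0, -0.15], 0], [[0, 0, -0.3], 0]]}}

```text
clock: 11.52
ee_pos: [464.9, 58.1, 122.9]
orientation: [[-1.0, -0.019, 0.0], [-0.019, 1.0, 0.0], [-0.0, 0.0, -1.0]]
contact_force: [-0.5, 0.0, -2.6]
gripper_width: 0.738
```

>>> {"fn": "send_rows", "kwargs": {"moves": [[[0, 0, -0.15], 0], [[0, 0, -0.3], 0]]}}

```text
clock: 11.68
ee_pos: [466.2, 58.2, 121.5]
orientation: [[-1.0, -0.019, 0.003], [-0.019, 1.0, 0.0], [-0.003, 0.0, -1.0]]
contact_force: [1.3, -0.4, 11.9]
gripper_width: 0.738
```

>>> {"fn": "send_rows", "kwargs": {"moves": [[[0, 0, -0.15], 0], [[0, 0, -0.3], 0]]}}

```text
clock: 11.85
ee_pos: [468.0, 58.2, 119.6]
orientation: [[-1.0, -0.019, 0.008], [-0.019, 1.0, 0.001], [-0.008, 0.0, -1.0]]
contact_force: [2.0, -0.3, 15.4]
gripper_width: 0.74
```

>>> {"fn": "send_rows", "kwargs": {"moves": [[[0.4, 0, -0.1], 0], [[0.6, 0, -0.25], 0], [[0.75, 0, -0.4], 0]]}}

```text
clock: 12.1
ee_pos: [474.5, 58.3, 115.0]
orientation: [[-1.0, -0.019, 0.005], [-0.019, 1.0, 0.001], [-0.005, 0.001, -1.0]]
contact_force: [1.1, 0.0, 12.2]
gripper_width: 0.733
```

>>> {"fn": "send_rows", "kwargs": {"moves": [[[0.15, 0, -0.2], 0], [[0.3, 0, -0.4], 0]]}}

```text
clock: 12.27
ee_pos: [478.1, 58.3, 111.2]
orientation: [[-1.0, -0.019, 0.007], [-0.019, 1.0, 0.001], [-0.007, 0.001, -1.0]]
contact_force: [1.7, 0.3, 9.8]
gripper_width: 0.738
```

```bash
python3 - <<'E'
from h import *
np.set_printoptions(suppress=True,precision=3)
g=grab('scene','s6.png');s=readout.observe();print(s['ee_pos'],s['contact_force'],s['torque'],s['clock'])
cv2.imwrite('pics/s6z.png',cv2.resize(g['image'][90:260,170:370],None,fx=3.5,fy=3.5,interpolation=cv2.INTER_CUBIC))
E
```

```text
[478.311  58.311 110.912] [ 1.876  0.631 10.431] [-0.026  0.274  0.088] 12.3167
```

View pics/s6z.png

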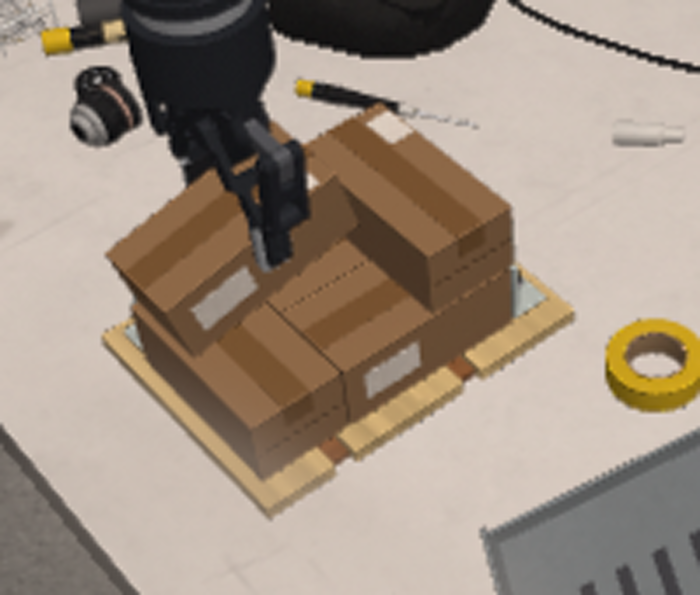

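>>> {"fn": "send_rows", "kwargs": {"moves": [[[0.1, 0, -0.2], 0], [[0.2, 0, -0.4], 0]]}}

```text
clock: 12.48
ee_pos: [480.3, 58.3, 107.2]
orientation: [[-1.0, -0.019, 0.007], [-0.019, 1.0, 0.001], [-0.007, 0.001, -1.0]]
contact_force: [2.7, -0.5, 8.8]
gripper_width: 0.736
```

>>> {"fn": "send_rows", "kwargs": {"moves": [[[0.05, 0, -0.15], 0], [[0.1, 0, -0.3], 0]]}}

```text
clock: 12.65
ee_pos: [480.8, 58.4, 104.0]
orientation: [[-1.0, -0.019, 0.006], [-0.019, 1.0, 0.001], [-0.006, 0.001, -1.0]]
contact_force: [2.3, 0.7, 11.3]
gripper_width: 0.737
```

>>> {"fn": "send_rows", "kwargs": {"moves": [[[0, 0, -0.15], 0], [[0, 0, -0.3], 0]]}}

```text
clock: 12.82
ee_pos: [481.9, 58.5, 101.4]
orientation: [[-1.0, -0.019, 0.009], [-0.019, 1.0, 0.001], [-0.009, 0.001, -1.0]]
contact_force: [5.4, 0.3, 13.5]
gripper_width: 0.734
```

```bash
python3 - <<'E'
from h import *
np.set_printoptions(suppress=True,precision=3)
g=grab('scene','s7.png');grab('wrist','w7.png');s=readout.observe();print(s['ee_pos'],s['contact_force'],s['torque'],s['clock'])
cv2.imwrite('pics/s7z.png',cv2.resize(g['image'][90:260,170:370],None,fx=3.5,fy=3.5,interpolation=cv2.INTER_CUBIC))
E
```

```text
[482.035  58.449 101.372] [3.377 0.123 9.519] [-0.005 -0.089  0.002] 12.9167
```

View pics/s7z.png

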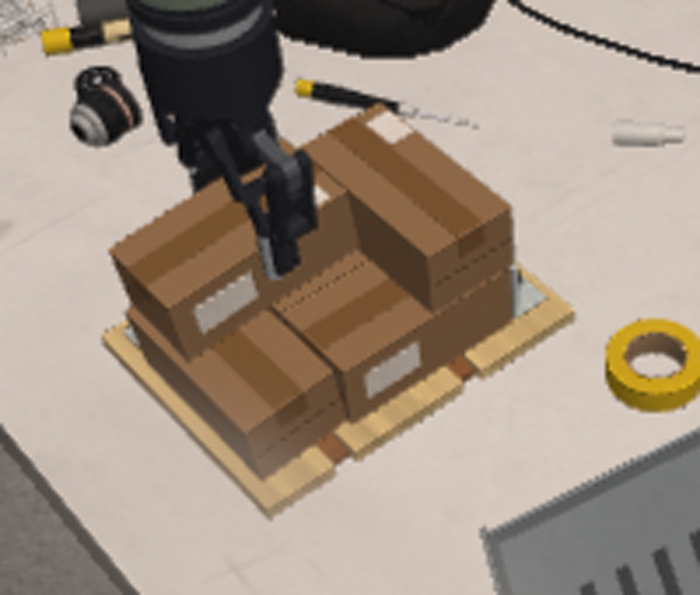

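```bash
python3 - <<'E'
from h import *
a=cv2.imread('pics/scene0.png',0).astype(np.float32);b=cv2.imread('pics/s7.png',0).astype(np.float32)
def shift(y0,y1,x0,x1):
    best=cv2.matchTemplate(b[y0-8:y1+8,x0-8:x1+8],a[y0:y1,x0:x1],cv2.TM_CCOEFF_NORMED)
    _,v,_,m=cv2.minMaxLoc(best)
    (dx,dy),r=cv2.phaseCorrelate(a[y0:y1,x0:x1],b[y0:y1,x0:x1],cv2.createHanningWindow((x1-x0,y1-y0),cv2.CV_32F))
    return m[0]-8,m[1]-8,v,dx,dy,r
print('lowcross end',shift(196,224,238,268))
print('lowcross endface',shift(206,226,244,264))
print('board',shift(222,240,236,256)); print('lowright end',shift(180,210,268,300))
A=np.hstack([cv2.resize(cv2.imread(p)[190:240,220:310],None,fx=4.4,fy=6,interpolation=cv2.INTER_CUBIC) for p in ('pics/scene0.png','pics/s7.png')])
cv2.imwrite('pics/cmp.png',A)
import pickle;f=pickle.load(open('s2.pkl','rb'))
p=proj(f,[[444-32,26-64,43],[444-35,26-64,43]]);print(p)
E
```

```text
lowcross end (-1, 0, 0.9269084930419922, -0.6345109648558029, -0.49684826080505395, 1.0692794842190212)
lowcross endface (-1, 0, 0.974481463432312, -0.2978413309358441, 0.08256701796943666, 1.0700892090797425)
board (0, 0, 0.9989219903945923, 0.03833355593920551, -0.040853902304595735, 1.0079116832878854)
lowright end (0, 0, 0.9974932074546814, -0.018752374941577443, 0.09147169628299423, 1.0064648707707724)
[[241.95719926 219.38334184]
 [240.71223514 220.13873771]]
```

View pics/cmp.png

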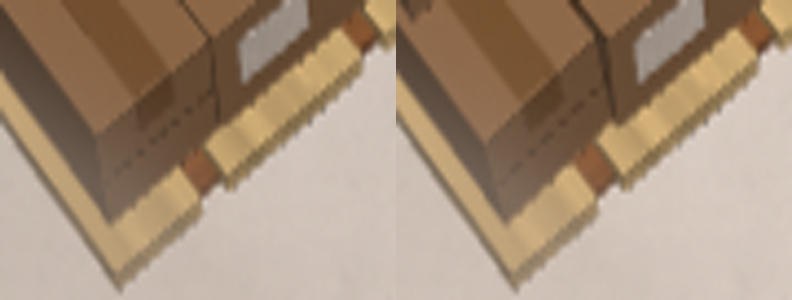

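>>> {"fn": "send_rows", "kwargs": {"moves": [[[0, 0, 0], 0], [[0, 0, 0], 0], [[0, 0, 0], 0], [[0, 0, 0], 0]], "jaw": 0}}

```text
clock: 13.25
ee_pos: [477.9, 58.0, 98.6]
orientation: [[-1.0, -0.019, -0.001], [-0.019, 1.0, -0.0], [0.001, 0.0, -1.0]]
contact_force: [-0.2, 0.8, -0.6]
gripper_width: 1.002
```

>>> {"fn": "send_rows", "kwargs": {"moves": [[[0, 0, 1], 0], [[0, 0, 3], 0], [[0, 0, 6.5], 0], [[0, -4, 9], 0], [[0, -8, 11], 0], [[0, -8, 11], 0]]}}

```text
clock: 13.75
ee_pos: [479.8, -25.4, 212.1]
orientation: [[-1.0, -0.017, 0.006], [-0.017, 1.0, -0.003], [-0.006, -0.003, -1.0]]
contact_force: [0.9, -0.2, 0.7]
gripper_width: 1.003
```

```bash
python3 - <<'E'
from h import *
np.set_printoptions(suppress=True,precision=3)
g=grab('scene','s8.png');grab('wrist','w8.png');s=readout.observe();print(s['ee_pos'],s['contact_force'],s['clock'])
cv2.imwrite('pics/s8z.png',cv2.resize(g['image'][90:260,170:370],None,fx=3.5,fy=3.5,interpolation=cv2.INTER_CUBIC))
E
```

```text
[478.586 -23.221 209.652] [-0.293  0.465 -0.745] 13.85
```

View pics/s8z.png

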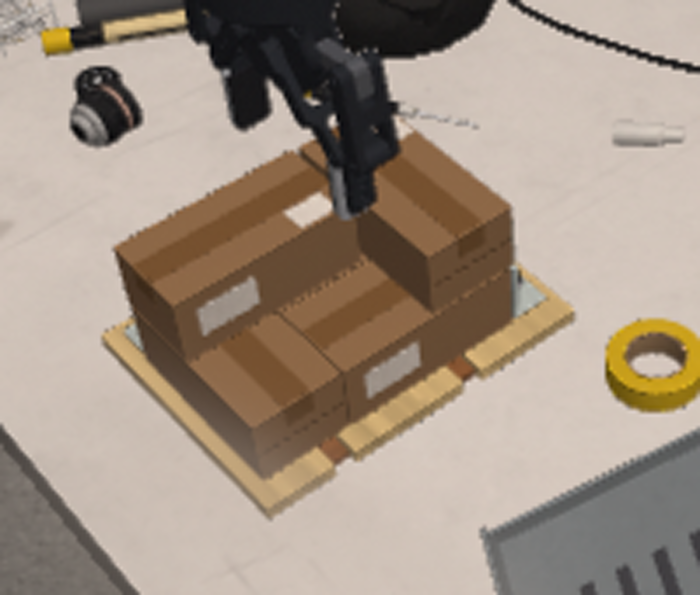

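View pics/w8.png

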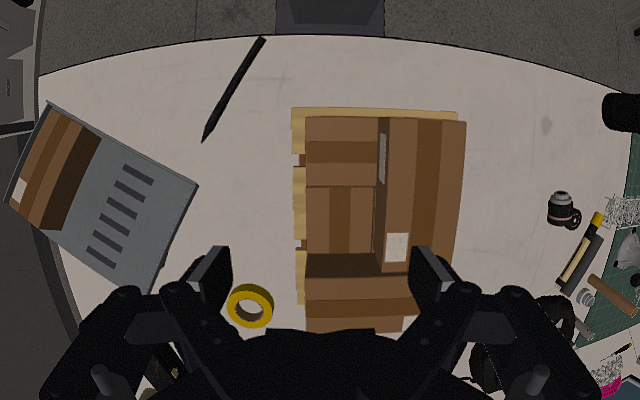

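>>> {"fn": "send_rows", "kwargs": {"moves": [[[-0.2, -4, 0], -4], [[-0.5, -8, 0], -8], [[-0.8, -12, 0], -12], [[-1.1, -16, 0], -16], [[-1.4, -20, 0], -20], [[-1.7, -24, 0], -24], [[-1.9, -28, -1], -27], [[-2.1, -32.3, -3], -27], [[-2.1, -32.3, -6], -27], [[-2.1, -32.3, -7.5], -27], [[-2.1, -32.3, -7.5], -27]]}}

```text
clock: 14.77
ee_pos: [454.8, -342.4, 128.2]
orientation: [[-0.899, 0.438, -0.009], [0.438, 0.899, 0.008], [0.011, 0.003, -1.0]]
contact_force: [-0.1, 0.8, 0.1]
gripper_width: 1.0
```

```bash
python3 - <<'E'
from h import *
np.set_printoptions(suppress=True,precision=3)
f=grab('wrist','w9.png');s=readout.observe();print(s['ee_pos'],s['orientation'],s['contact_force'],s['clock'])
E
```

```text
[ 456.111 -342.945  130.646] [[-0.899  0.437 -0.006]
 [ 0.437  0.899  0.005]
 [ 0.007  0.002 -1.   ]] [ 0.42   0.164 -0.162] 14.8167
```

View pics/w9.png

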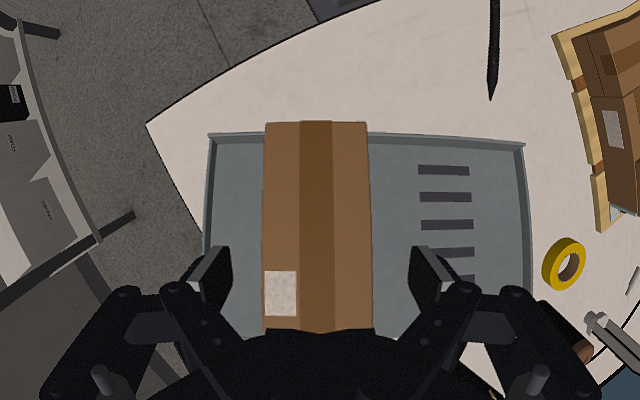

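>>> {"fn": "send_rows", "kwargs": {"moves": [[[0, -0.2, -2], 0], [[0, -0.2, -3.5], 0], [[0, -0.2, -4.6], 0], [[0, -0.2, -4.9], 0], [[0, -0.2, -4.9], 0]]}}

```text
clock: 15.23
ee_pos: [457.5, -346.1, 84.7]
orientation: [[-0.9, 0.436, -0.001], [0.436, 0.9, 0.001], [0.001, 0.0, -1.0]]
contact_force: [0.6, 0.3, 0.6]
gripper_width: 0.998
```

>>> {"fn": "send_rows", "kwargs": {"moves": [[[0, 0, -0.3], 0], [[0, 0, -0.6], 0], [[0, 0, -0.6], 0]]}}

```text
clock: 15.48
ee_pos: [457.4, -346.9, 79.1]
orientation: [[-0.899, 0.437, 0.0], [0.437, 0.899, -0.0], [-0.001, 0.0, -1.0]]
contact_force: [0.2, 0.4, -0.3]
gripper_width: 1.0
```

>>> {"fn": "send_rows", "kwargs": {"moves": [[[0, 0, 0], 0], [[0, 0, 0], 0], [[0, 0, 0], 0], [[0, 0, 0], 0], [[0, 0, 0], 0]], "jaw": 1}}

```text
clock: 15.9
ee_pos: [457.5, -347.2, 79.7]
orientation: [[-0.899, 0.437, 0.001], [0.437, 0.899, -0.001], [-0.001, -0.0, -1.0]]
contact_force: [-0.7, 1.3, 5.6]
gripper_width: 0.737
```

>>> {"fn": "send_rows", "kwargs": {"moves": [[[0, 0, 0.3], 0], [[0, 0, 0.6], 0], [[0, 0, 1.5], 0], [[0, 0, 3.5], 0], [[0, 0, 7], 0], [[0, 0, 10], 0], [[0, 0, 12], 0], [[0, 0, 12], 0], [[0, 0, 12], 0]]}}

```text
clock: 16.65
ee_pos: [457.4, -347.1, 199.7]
orientation: [[-0.899, 0.437, 0.002], [0.437, 0.899, -0.001], [-0.002, -0.0, -1.0]]
contact_force: [0.4, 0.9, -1.9]
gripper_width: 0.739
```

```bash
python3 - <<'E'
from h import *
np.set_printoptions(suppress=True,precision=3)
f=grab('wrist','w10.png');s=readout.observe();print(s['ee_pos'],s['orientation'],s['contact_force'],s['clock'])
E
```

```text
[ 456.643 -346.456  198.079] [[-0.899  0.437 -0.001]
 [ 0.437  0.899  0.001]
 [ 0.002  0.    -1.   ]] [-0.426  0.956 -3.102] 16.7
```

View pics/w10.png

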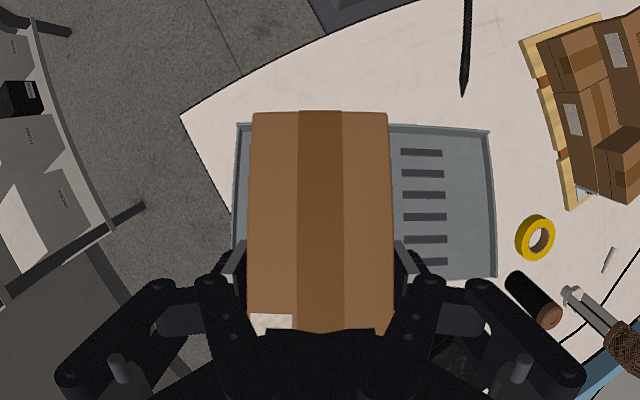

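>>> {"fn": "send_rows", "kwargs": {"moves": [[[0.1, 3.5, 0], 4], [[0.2, 7, 0], 8], [[0.3, 10.5, 0], 12], [[0.4, 14, 0], 16], [[0.5, 17.5, 0], 20], [[0.6, 21, 0], 24], [[0.7, 24.5, 0], 27], [[0.75, 28, 0], 27], [[0.75, 31.7, 0], 27], [[0.75, 31.7, -1], 27], [[0.75, 31.7, -3], 27], [[0.75, 31.7, -5], 27]]}}

```text
clock: 17.7
ee_pos: [463.8, -28.9, 147.0]
orientation: [[-1.0, -0.021, -0.002], [-0.021, 1.0, 0.0], [0.002, 0.0, -1.0]]
contact_force: [-0.3, -0.4, -2.2]
gripper_width: 0.738
```

>>> {"fn": "send_rows", "kwargs": {"moves": [[[0, 0, -0.8], 0], [[0, 0, -0.8], 0], [[0, 0, -0.8], 0]]}}

```text
clock: 17.95
ee_pos: [464.2, -30.0, 140.1]
orientation: [[-1.0, -0.018, -0.002], [-0.018, 1.0, 0.0], [0.002, 0.0, -1.0]]
contact_force: [0.5, -0.3, -1.6]
gripper_width: 0.734
```

```bash
python3 - <<'E'
from h import *
np.set_printoptions(suppress=True,precision=3)
f=grab('wrist','w11.png');s=readout.observe();print(s['ee_pos'],s['orientation'],s['contact_force'],s['clock'])
g=grab('scene','s11.png')
cv2.imwrite('pics/s11z.png',cv2.resize(g['image'][90:260,170:370],None,fx=3.5,fy=3.5,interpolation=cv2.INTER_CUBIC))
E
```

```text
[464.97  -30.14  140.903] [[-1.    -0.018 -0.   ]
 [-0.018  1.     0.   ]
 [ 0.     0.    -1.   ]] [ 0.005  0.014 -1.889] 18.0
```

View pics/s11z.png

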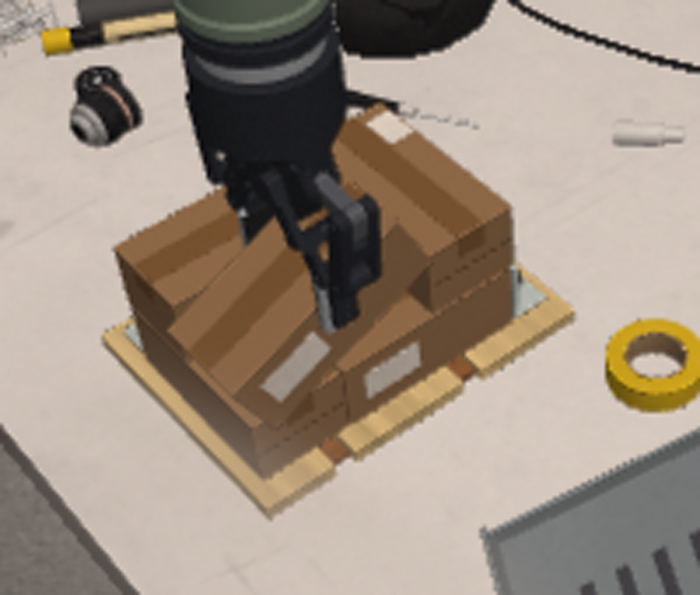

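View pics/w11.png

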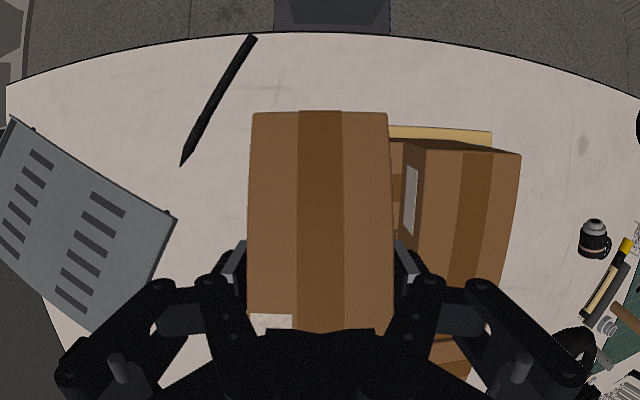

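>>> {"fn": "send_rows", "kwargs": {"moves": [[[0, 0, -0.5], 0], [[0, 0, -1.0], 0], [[0, 0, -1.3], 0]]}}

```text
clock: 18.3
ee_pos: [464.7, -30.0, 127.6]
orientation: [[-1.0, -0.019, 0.0], [-0.019, 1.0, 0.0], [-0.0, 0.0, -1.0]]
contact_force: [-0.5, -0.4, -3.2]
gripper_width: 0.74
```

>>> {"fn": "send_rows", "kwargs": {"moves": [[[0, 0, -0.2], 0], [[0, 0, -0.3], 0]]}}

```text
clock: 18.47
ee_pos: [464.6, -30.0, 124.5]
orientation: [[-1.0, -0.019, -0.001], [-0.019, 1.0, 0.0], [0.001, 0.0, -1.0]]
contact_force: [-0.0, 0.0, -2.6]
gripper_width: 0.736
```

>>> {"fn": "send_rows", "kwargs": {"moves": [[[0, 0, -0.1], 0], [[0, 0, -0.2], 0]]}}

```text
clock: 18.63
ee_pos: [465.1, -29.9, 123.5]
orientation: [[-1.0, -0.019, 0.001], [-0.019, 1.0, 0.0], [-0.001, 0.0, -1.0]]
contact_force: [-1.6, 0.1, 5.8]
gripper_width: 0.739
```

>>> {"fn": "send_rows", "kwargs": {"moves": [[[0.3, 0, -0.1], 0], [[0.5, 0, -0.3], 0], [[0.77, 0, -0.64], 0]]}}

```text
clock: 18.88
ee_pos: [473.0, -30.1, 117.8]
orientation: [[-1.0, -0.019, 0.001], [-0.019, 1.0, -0.0], [-0.001, -0.0, -1.0]]
contact_force: [1.0, -0.7, 8.2]
gripper_width: 0.737
```

>>> {"fn": "send_rows", "kwargs": {"moves": [[[0.15, 0, -0.2], 0], [[0.3, 0, -0.4], 0]]}}

```text
clock: 19.05
ee_pos: [477.1, -30.1, 114.1]
orientation: [[-1.0, -0.019, 0.004], [-0.019, 1.0, -0.0], [-0.004, -0.0, -1.0]]
contact_force: [0.1, -1.5, 7.9]
gripper_width: 0.734
```

>>> {"fn": "send_rows", "kwargs": {"moves": [[[0.13, 0, -0.2], 0], [[0.26, 0, -0.4], 0]]}}

```text
clock: 19.22
ee_pos: [480.5, -30.0, 110.5]
orientation: [[-1.0, -0.019, 0.006], [-0.019, 1.0, -0.0], [-0.006, -0.0, -1.0]]
contact_force: [2.2, -0.2, 9.3]
gripper_width: 0.737
```

>>> {"fn": "send_rows", "kwargs": {"moves": [[[0.12, 0, -0.2], 0], [[0.24, 0, -0.4], 0]]}}

```text
clock: 19.38
ee_pos: [483.6, -30.0, 106.8]
orientation: [[-1.0, -0.018, 0.007], [-0.018, 1.0, -0.0], [-0.007, -0.0, -1.0]]
contact_force: [3.9, 1.3, 11.3]
gripper_width: 0.738
```

>>> {"fn": "send_rows", "kwargs": {"moves": [[[-0.05, 0, -0.2], 0], [[-0.1, 0, -0.4], 0]]}}

```text
clock: 19.55
ee_pos: [483.4, -30.1, 103.0]
orientation: [[-1.0, -0.019, 0.009], [-0.019, 1.0, -0.0], [-0.009, -0.001, -1.0]]
contact_force: [3.2, 0.3, 11.3]
gripper_width: 0.74
```

>>> {"fn": "send_rows", "kwargs": {"moves": [[[-0.05, 0, -0.2], 0], [[-0.1, 0, -0.3], 0]]}}

```text
clock: 19.72
ee_pos: [484.0, -30.2, 100.7]
orientation: [[-1.0, -0.018, 0.013], [-0.018, 1.0, -0.001], [-0.013, -0.001, -1.0]]
contact_force: [6.4, 0.9, 13.2]
gripper_width: 0.733
```

```bash
python3 - <<'E'
from h import *
np.set_printoptions(suppress=True,precision=3)
f=grab('wrist','w12.png');s=readout.observe();print(s['ee_pos'],s['orientation'],s['contact_force'],s['clock'])
g=grab('scene','s12.png')
cv2.imwrite('pics/s12z.png',cv2.resize(g['image'][90:260,170:370],None,fx=3.5,fy=3.5,interpolation=cv2.INTER_CUBIC))
E
```

```text
[483.949 -30.195 100.683] [[-1.    -0.018  0.013]
 [-0.018  1.    -0.   ]
 [-0.013 -0.001 -1.   ]] [ 5.086  0.813 11.998] 19.7667
```

View pics/s12z.png

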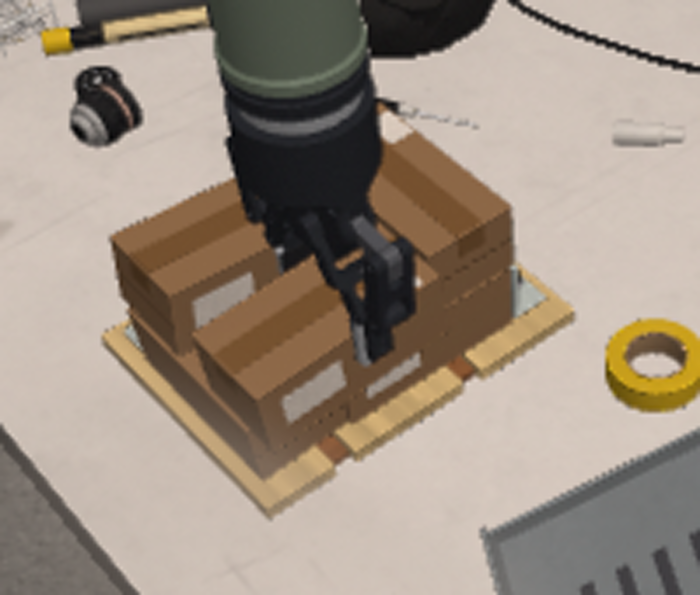

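>>> {"fn": "send_rows", "kwargs": {"moves": [[[0.2, 0, 0.1], 0], [[0.4, 0, 0.2], 0], [[0.4, 0, 0.2], 0]]}}

```text
clock: 20.07
ee_pos: [483.6, -30.0, 100.1]
orientation: [[-1.0, -0.019, 0.002], [-0.019, 1.0, -0.0], [-0.002, -0.0, -1.0]]
contact_force: [2.8, -0.7, 4.7]
gripper_width: 0.739
```

>>> {"fn": "send_rows", "kwargs": {"moves": [[[0, 0, 0], 0], [[0, 0, 0], 0], [[0, 0, 0], 0]], "jaw": 0.15}}

```text
clock: 20.32
ee_pos: [481.7, -29.9, 99.0]
orientation: [[-1.0, -0.019, -0.002], [-0.019, 1.0, 0.0], [0.002, 0.0, -1.0]]
contact_force: [0.5, -0.2, -0.2]
gripper_width: 0.851
```

```bash
python3 - <<'E'
from h import *
np.set_printoptions(suppress=True,precision=3)
f=grab('wrist','w13.png');s=readout.observe();print(s['ee_pos'],s['orientation'],s['contact_force'],s['clock'],s['gripper_width'])
g=grab('scene','s13.png')
cv2.imwrite('pics/s13z.png',cv2.resize(g['image'][90:260,170:370],None,fx=3.5,fy=3.5,interpolation=cv2.INTER_CUBIC))
E
```

```text
[481.855 -29.879  99.073] [[-1.    -0.019 -0.001]
 [-0.019  1.     0.   ]
 [ 0.001  0.    -1.   ]] [-0.304  0.608 -0.632] 20.3667 0.851651617195453
```

View pics/s13z.png

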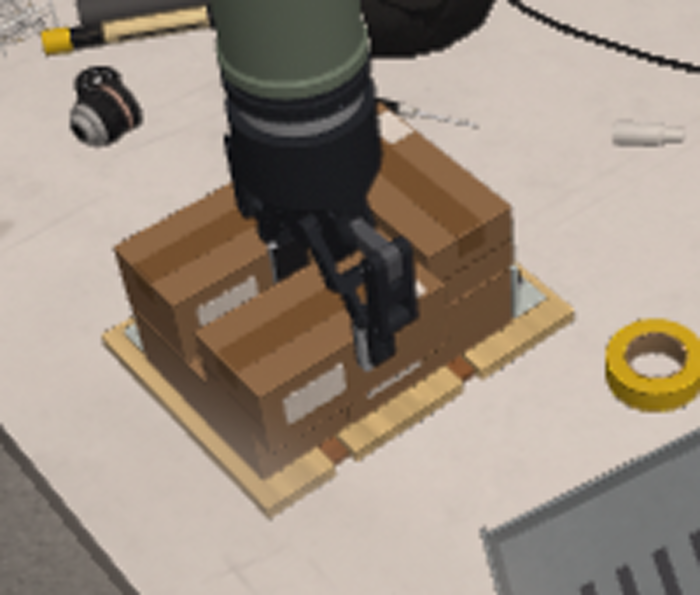

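View pics/w13.png

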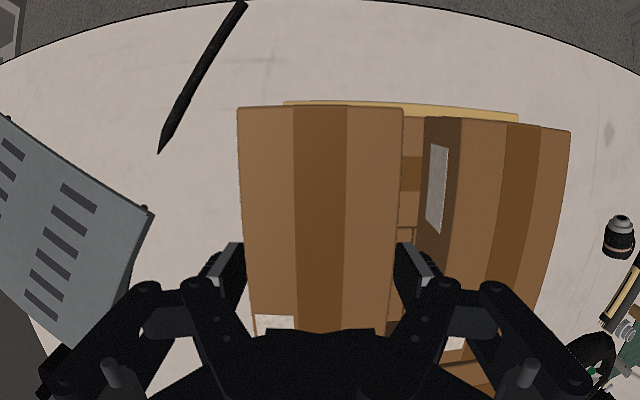

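>>> {"fn": "send_rows", "kwargs": {"moves": [[[0, 0, 1], 0], [[0, 0, 4], 0], [[0, 0, 8], 0], [[3, 2, 12], 0], [[6, 4, 15], 0], [[9, 5, 18], 0], [[12, 6, 20], 0], [[12.5, 7, 20], 0], [[12.5, 7, 20], 0], [[12.5, 7, 20], 0]]}}

```text
clock: 21.25
ee_pos: [607.7, 40.6, 298.9]
orientation: [[-1.0, -0.02, -0.001], [-0.02, 1.0, -0.0], [0.001, -0.0, -1.0]]
contact_force: [0.0, -0.4, -0.3]
gripper_width: 0.853
```

```bash
python3 - <<'E'
from h import *
import pickle
np.set_printoptions(suppress=True,precision=3)
f=grab('wrist','w14.png');s=readout.observe();print(s['ee_pos'],s['contact_force'],s['clock'],s['gripper_width'])
pickle.dump(f,open('w14.pkl','wb'))
im=f['image']
cv2.imwrite('pics/w14z.png',cv2.resize(im[0:190,220:420],None,fx=3.1,fy=3.1,interpolation=cv2.INTER_CUBIC))
E
```

```text
[606.723  40.039 298.333] [-0.293 -0.809 -0.481] 21.3 0.8519317551437664
```

View pics/w14z.png

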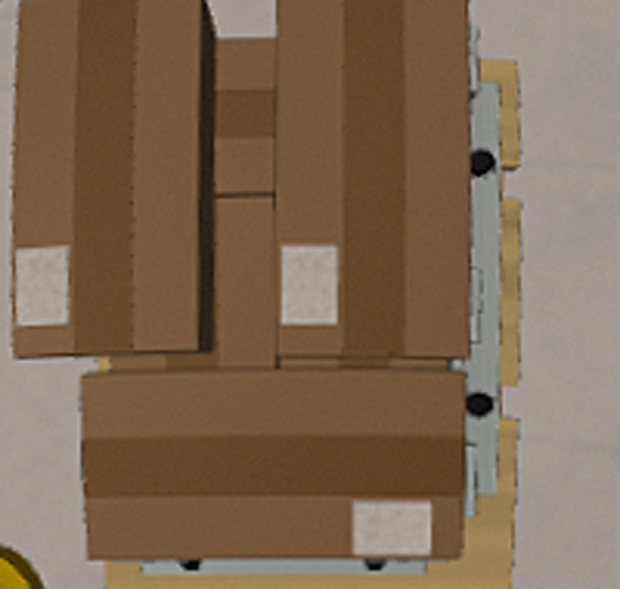

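>>> {"fn": "send_rows", "kwargs": {"moves": [[[-3, -4, 0], 0], [[-6, -7, -1], 0], [[-9, -10, -3], 0], [[-12, -13, -6], 0], [[-13.1, -16, -9], 0], [[-13.1, -16, -13], 0], [[-13.1, -16, -17], 0], [[-13.1, -16, -20], 0], [[-13.1, -16, -20.6], 0], [[-13.1, -16, -20.6], 0]], "jaw": 1}}

```text
clock: 22.13
ee_pos: [471.5, -119.5, 89.7]
orientation: [[-1.0, -0.017, -0.01], [-0.017, 1.0, 0.003], [0.01, 0.003, -1.0]]
contact_force: [-0.3, 0.2, -0.1]
gripper_width: 0.003
```

>>> {"fn": "send_rows", "kwargs": {"moves": [[[0, 1, 0], 0], [[0, 2, 0], 0], [[0, 3, 0], 0], [[0, 3.5, 0], 0], [[0, 3.7, 0], 0]]}}

```text
clock: 22.55
ee_pos: [476.9, -81.6, 94.6]
orientation: [[-1.0, -0.021, 0.002], [-0.021, 1.0, -0.0], [-0.002, -0.0, -1.0]]
contact_force: [0.4, 0.8, -0.2]
gripper_width: 0.002
```

>>> {"fn": "send_rows", "kwargs": {"moves": [[[0, 0.3, 0], 0], [[0, 0.6, 0], 0], [[0, 0.9, 0], 0]]}}

```text
clock: 22.8
ee_pos: [476.8, -74.0, 93.8]
orientation: [[-1.0, -0.019, 0.001], [-0.019, 1.0, -0.001], [-0.001, -0.001, -1.0]]
contact_force: [-0.2, -2.2, 1.7]
gripper_width: 0.003
```

>>> {"fn": "send_rows", "kwargs": {"moves": [[[0, 0.3, 0], 0], [[0, 0.6, 0], 0], [[0, 0.8, 0], 0]]}}

```text
clock: 23.05
ee_pos: [476.7, -65.9, 93.6]
orientation: [[-1.0, -0.019, 0.0], [-0.019, 1.0, -0.0], [-0.0, -0.0, -1.0]]
contact_force: [0.1, -2.6, 1.5]
gripper_width: -0.003
```

```bash
python3 - <<'E'
from h import *
np.set_printoptions(suppress=True,precision=3)
f=grab('wrist','w15.png');s=readout.observe();print(s['ee_pos'],s['contact_force'],s['clock'],s['gripper_width'])
E
```

```text
[476.561 -65.595  93.521] [ 0.221 -1.496  0.321] 23.1 -0.0025610915697270196
```

View pics/w15.png

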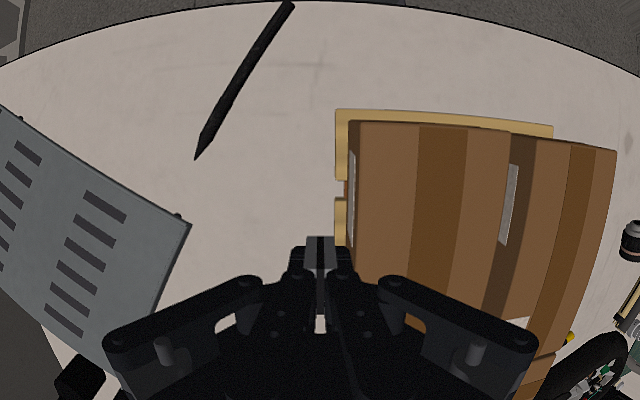

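>>> {"fn": "send_rows", "kwargs": {"moves": [[[0, 0.3, 0], 0], [[0, 0.6, 0], 0], [[0, 0.8, 0], 0]]}}

```text
clock: 23.35
ee_pos: [476.4, -57.7, 93.5]
orientation: [[-1.0, -0.019, -0.0], [-0.019, 1.0, 0.0], [0.0, 0.0, -1.0]]
contact_force: [-0.0, -1.7, 2.0]
gripper_width: -0.003
```

```bash
python3 - <<'E'
from h import *
np.set_printoptions(suppress=True,precision=3)
f=grab('wrist','w16.png');s=readout.observe();print(s['ee_pos'],s['contact_force'],s['clock'],s['gripper_width'])
g=grab('scene','s16.png')
cv2.imwrite('pics/s16z.png',cv2.resize(g['image'][90:260,170:370],None,fx=3.5,fy=3.5,interpolation=cv2.INTER_CUBIC))
E
```

```text
[476.435 -57.42   93.452] [-0.022 -0.903  0.608] 23.4 -0.00266716919336694
```

View pics/w16.png

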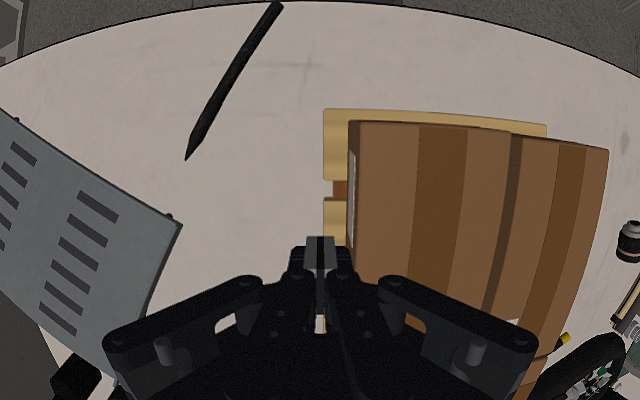

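View pics/s16z.png

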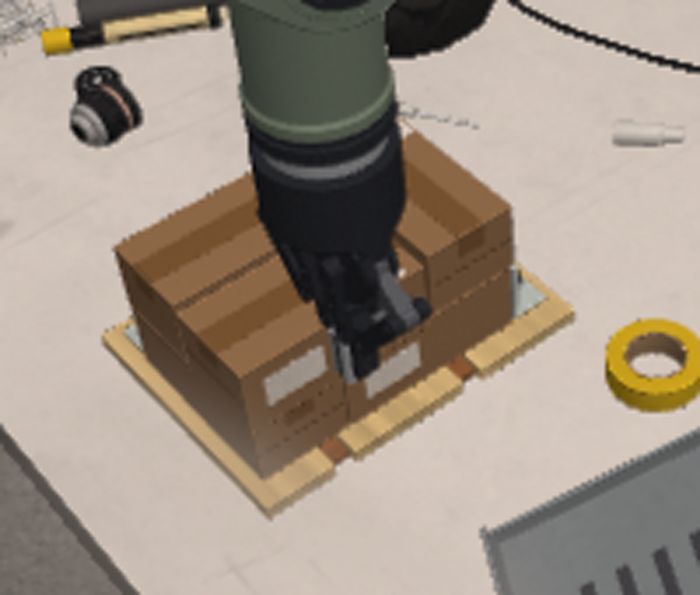

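>>> {"fn": "send_rows", "kwargs": {"moves": [[[0, -1.5, 0], 0], [[0, -3, 1], 0], [[-1, -3, 5], 0], [[-4, -3, 8], 0], [[-7, -1, 8], 0], [[-10, 2, 8], 0], [[-10.2, 4.6, 6], 0], [[-10.2, 4.6, 3], 0], [[-10.2, 4.6, 0], 0], [[-10.2, 4.6, 0], 0], [[-10.2, 4.6, 0], 0]]}}

```text
clock: 24.37
ee_pos: [373.3, -11.6, 92.9]
orientation: [[-1.0, -0.019, -0.004], [-0.019, 1.0, 0.001], [0.004, 0.001, -1.0]]
contact_force: [-0.0, -0.7, -0.6]
gripper_width: 0.001
```

>>> {"fn": "send_rows", "kwargs": {"moves": [[[0.8, 0, 0], 0], [[1.6, 0, 0], 0], [[2.1, 0, 0], 0], [[2.3, 0, 0], 0]]}}

```text
clock: 24.7
ee_pos: [399.5, -12.2, 94.5]
orientation: [[-1.0, -0.018, 0.003], [-0.018, 1.0, -0.0], [-0.003, -0.0, -1.0]]
contact_force: [-1.1, 0.6, 0.9]
gripper_width: -0.001
```

>>> {"fn": "send_rows", "kwargs": {"moves": [[[0.15, 0, 0], 0], [[0.3, 0, 0], 0]]}}

```text
clock: 24.87
ee_pos: [400.1, -12.0, 93.7]
orientation: [[-1.0, -0.019, -0.001], [-0.019, 1.0, 0.0], [0.001, 0.0, -1.0]]
contact_force: [-1.8, 0.4, 0.8]
gripper_width: 0.002
```

>>> {"fn": "send_rows", "kwargs": {"moves": [[[0.15, 0, 0], 0], [[0.3, 0, 0], 0]]}}

```text
clock: 25.03
ee_pos: [403.1, -11.9, 93.5]
orientation: [[-1.0, -0.019, -0.001], [-0.019, 1.0, 0.0], [0.001, 0.0, -1.0]]
contact_force: [-1.8, 0.7, 0.6]
gripper_width: 0.003
```

>>> {"fn": "send_rows", "kwargs": {"moves": [[[0.1, 0, 0], 0]]}}

```text
clock: 25.12
ee_pos: [404.4, -11.9, 93.5]
orientation: [[-1.0, -0.019, -0.0], [-0.019, 1.0, 0.0], [0.0, 0.0, -1.0]]
contact_force: [-1.8, 0.3, 1.3]
gripper_width: -0.001
```

>>> {"fn": "send_rows", "kwargs": {"moves": [[[0.1, 0, 0], 0]]}}

```text
clock: 25.2
ee_pos: [404.7, -11.9, 93.4]
orientation: [[-1.0, -0.019, -0.002], [-0.019, 1.0, 0.0], [0.002, 0.0, -1.0]]
contact_force: [-5.5, 0.5, 3.2]
gripper_width: 0.0
```

>>> {"fn": "send_rows", "kwargs": {"moves": [[[0.1, 0, 0], 0]]}}

```text
clock: 25.28
ee_pos: [404.7, -11.9, 93.2]
orientation: [[-1.0, -0.019, -0.004], [-0.019, 1.0, 0.0], [0.004, 0.0, -1.0]]
contact_force: [-7.8, 0.3, 5.1]
gripper_width: 0.001
```

>>> {"fn": "send_rows", "kwargs": {"moves": [[[0.1, 0, 0], 0]]}}

```text
clock: 25.37
ee_pos: [404.6, -11.9, 93.1]
orientation: [[-1.0, -0.019, -0.007], [-0.019, 1.0, 0.0], [0.007, 0.0, -1.0]]
contact_force: [-9.8, -0.6, 6.1]
gripper_width: 0.002
```

>>> {"fn": "send_rows", "kwargs": {"moves": [[[-1.5, 0, 0], 0], [[-2.5, 2, 0], 0], [[-2.5, 5, 0], 0], [[-2.5, 6.8, 0], 0], [[-2.5, 6.8, 0], 0], [[-2, 6.8, 0], 0], [[-1.4, 6.8, 0], 0]]}}

```text
clock: 25.95
ee_pos: [394.1, 55.8, 93.6]
orientation: [[-1.0, -0.019, 0.001], [-0.019, 1.0, -0.0], [-0.001, -0.0, -1.0]]
contact_force: [-0.1, 0.6, -0.3]
gripper_width: 0.002
```

>>> {"fn": "send_rows", "kwargs": {"moves": [[[0.2, 0, 0], 0], [[0.4, 0, 0], 0]]}}

```text
clock: 26.12
ee_pos: [398.4, 55.4, 93.5]
orientation: [[-1.0, -0.017, 0.001], [-0.017, 1.0, 0.0], [-0.001, 0.0, -1.0]]
contact_force: [-0.7, 0.3, 0.5]
gripper_width: -0.003
```

>>> {"fn": "send_rows", "kwargs": {"moves": [[[0.2, 0, 0], 0], [[0.4, 0, 0], 0]]}}

```text
clock: 26.28
ee_pos: [401.2, 55.5, 93.3]
orientation: [[-1.0, -0.018, -0.001], [-0.018, 1.0, -0.0], [0.001, 0.0, -1.0]]
contact_force: [-2.0, 0.0, 0.8]
gripper_width: -0.001
```

>>> {"fn": "send_rows", "kwargs": {"moves": [[[0.1, 0, 0], 0], [[0.2, 0, 0], 0]]}}

```text
clock: 26.45
ee_pos: [403.3, 55.8, 93.3]
orientation: [[-1.0, -0.018, -0.001], [-0.018, 1.0, -0.0], [0.001, -0.0, -1.0]]
contact_force: [0.3, 0.1, -1.1]
gripper_width: 0.003
```

>>> {"fn": "send_rows", "kwargs": {"moves": [[[0.1, 0, 0], 0]]}}

```text
clock: 26.53
ee_pos: [403.2, 55.8, 93.3]
orientation: [[-1.0, -0.019, -0.003], [-0.019, 1.0, -0.0], [0.003, -0.0, -1.0]]
contact_force: [-5.7, -0.1, 4.0]
gripper_width: 0.001
```

>>> {"fn": "send_rows", "kwargs": {"moves": [[[0.1, 0, 0], 0]]}}

```text
clock: 26.62
ee_pos: [403.2, 55.8, 93.2]
orientation: [[-1.0, -0.019, -0.005], [-0.019, 1.0, -0.0], [0.005, -0.0, -1.0]]
contact_force: [-7.9, -1.4, 5.2]
gripper_width: -0.003
```

>>> {"fn": "send_rows", "kwargs": {"moves": [[[0.1, 0, 0], 0]]}}

```text
clock: 26.7
ee_pos: [403.2, 55.8, 93.0]
orientation: [[-1.0, -0.019, -0.007], [-0.019, 1.0, -0.001], [0.007, -0.0, -1.0]]
contact_force: [-10.5, -0.3, 6.6]
gripper_width: 0.001
```

>>> {"fn": "send_rows", "kwargs": {"moves": [[[-2, 0, 0], 0], [[-3, 0, 3], 0], [[-3, -1, 7], 0], [[-1, -4, 9], 0], [[2, -7, 9], 0], [[4, -10, 9], 0], [[6, -13, 8], 0], [[7.3, -14.5, 6], 0], [[7.3, -14.5, 3], 0], [[7.3, -14.5, 0], 0], [[7.3, -14.5, 0], 0], [[7.3, -14.5, 0], 0]]}}

```text
clock: 27.7
ee_pos: [478.9, -88.8, 92.7]
orientation: [[-1.0, -0.019, -0.003], [-0.019, 1.0, 0.001], [0.003, 0.001, -1.0]]
contact_force: [0.2, -0.7, 0.8]
gripper_width: -0.002
```

>>> {"fn": "send_rows", "kwargs": {"moves": [[[0, 0.9, 0], 0], [[0, 1.8, 0], 0], [[0, 2.5, 0], 0], [[0, 2.8, 0], 0]]}}

```text
clock: 28.03
ee_pos: [480.1, -59.5, 94.9]
orientation: [[-1.0, -0.02, 0.003], [-0.02, 1.0, -0.0], [-0.003, -0.0, -1.0]]
contact_force: [0.0, -1.0, -0.5]
gripper_width: -0.0
```

>>> {"fn": "send_rows", "kwargs": {"moves": [[[0, 0.2, 0], 0], [[0, 0.4, 0], 0]]}}

```text
clock: 28.2
ee_pos: [479.8, -56.6, 94.2]
orientation: [[-1.0, -0.02, 0.001], [-0.02, 1.0, -0.001], [-0.001, -0.001, -1.0]]
contact_force: [0.2, -2.7, 1.3]
gripper_width: -0.001
```

>>> {"fn": "send_rows", "kwargs": {"moves": [[[0, 0.15, 0], 0], [[0, 0.3, 0], 0]]}}

```text
clock: 28.37
ee_pos: [479.8, -54.2, 93.9]
orientation: [[-1.0, -0.019, 0.001], [-0.019, 1.0, -0.001], [-0.001, -0.001, -1.0]]
contact_force: [-0.9, -2.5, 0.7]
gripper_width: 0.001
```

>>> {"fn": "send_rows", "kwargs": {"moves": [[[0, 0.1, 0], 0], [[0, 0.2, 0], 0]]}}

```text
clock: 28.53
ee_pos: [479.7, -52.2, 93.6]
orientation: [[-1.0, -0.019, 0.0], [-0.019, 1.0, -0.0], [-0.0, -0.0, -1.0]]
contact_force: [-0.2, -2.4, 1.0]
gripper_width: -0.002
```

>>> {"fn": "send_rows", "kwargs": {"moves": [[[0, 0.1, 0], 0]]}}

```text
clock: 28.62
ee_pos: [479.6, -51.2, 93.5]
orientation: [[-1.0, -0.019, 0.0], [-0.019, 1.0, -0.0], [-0.0, -0.0, -1.0]]
contact_force: [-0.8, -4.1, 2.6]
gripper_width: 0.001
```

>>> {"fn": "send_rows", "kwargs": {"moves": [[[0, 0.1, 0], 0]]}}

```text
clock: 28.7
ee_pos: [479.5, -50.3, 93.6]
orientation: [[-1.0, -0.019, 0.0], [-0.019, 1.0, -0.001], [-0.0, -0.001, -1.0]]
contact_force: [-1.3, -3.3, 2.2]
gripper_width: -0.001
```

>>> {"fn": "send_rows", "kwargs": {"moves": [[[0, 0.1, 0], 0]]}}

```text
clock: 28.78
ee_pos: [479.7, -49.8, 93.6]
orientation: [[-1.0, -0.02, 0.0], [-0.02, 1.0, -0.002], [-0.0, -0.002, -1.0]]
contact_force: [0.2, -9.3, 2.1]
gripper_width: 0.004
```

>>> {"fn": "send_rows", "kwargs": {"moves": [[[0, 0.1, 0], 0]]}}

```text
clock: 28.87
ee_pos: [479.7, -49.6, 93.6]
orientation: [[-1.0, -0.021, 0.001], [-0.021, 1.0, -0.004], [-0.001, -0.004, -1.0]]
contact_force: [0.2, -13.6, 2.1]
gripper_width: 0.003
```

>>> {"fn": "send_rows", "kwargs": {"moves": [[[0, 0.1, 0], 0]]}}

```text
clock: 28.95
ee_pos: [479.8, -49.6, 93.7]
orientation: [[-1.0, -0.022, 0.001], [-0.022, 1.0, -0.006], [-0.001, -0.006, -1.0]]
contact_force: [-0.9, -18.3, 1.6]
gripper_width: -0.003
```

>>> {"fn": "send_rows", "kwargs": {"moves": [[[0, 0.05, 0], 0], [[0, 0.05, 0], 0]]}}

```text
clock: 29.12
ee_pos: [479.8, -49.6, 93.7]
orientation: [[-1.0, -0.022, 0.001], [-0.022, 1.0, -0.006], [-0.001, -0.006, -1.0]]
contact_force: [-0.3, -16.8, 1.6]
gripper_width: 0.0
```

>>> {"fn": "send_rows", "kwargs": {"moves": [[[0, -1.5, 0], 0], [[0, -3.5, 1], 0], [[0, -4, 5], 0], [[0, -4, 9], 0], [[3, -1, 12], 0], [[6, 2, 15], 0], [[9, 5, 18], 0], [[12, 8, 20], 0], [[12.7, 9, 20.4], 0], [[12.7, 9, 20.4], 0], [[12.7, 9, 20.4], 0]]}}

```text
clock: 30.03
ee_pos: [607.8, 45.9, 297.6]
orientation: [[-1.0, -0.022, 0.001], [-0.022, 1.0, 0.001], [-0.001, 0.001, -1.0]]
contact_force: [-0.0, -0.5, -0.1]
gripper_width: -0.004
```

```bash
python3 - <<'E'
from h import *
import pickle
np.set_printoptions(suppress=True,precision=3)
f=grab('wrist','w20.png');s=readout.observe();print(s['ee_pos'],s['contact_force'],s['clock'],s['gripper_width'])
pickle.dump(f,open('w20.pkl','wb'))
cv2.imwrite('pics/w20z.png',cv2.resize(f['image'][0:190,230:410],None,fx=3.1,fy=3.1,interpolation=cv2.INTER_CUBIC))
g=grab('scene','s20.png')
cv2.imwrite('pics/s20z.png',cv2.resize(g['image'][90:260,170:370],None,fx=3.5,fy=3.5,interpolation=cv2.INTER_CUBIC))
t=grab('top','t20.png');pickle.dump((g,t),open('st20.pkl','wb'))
E
```

```text
[606.194  44.416 296.504] [-0.535 -0.514  0.135] 30.0833 0.0012096655750037663
```

View pics/w20z.png

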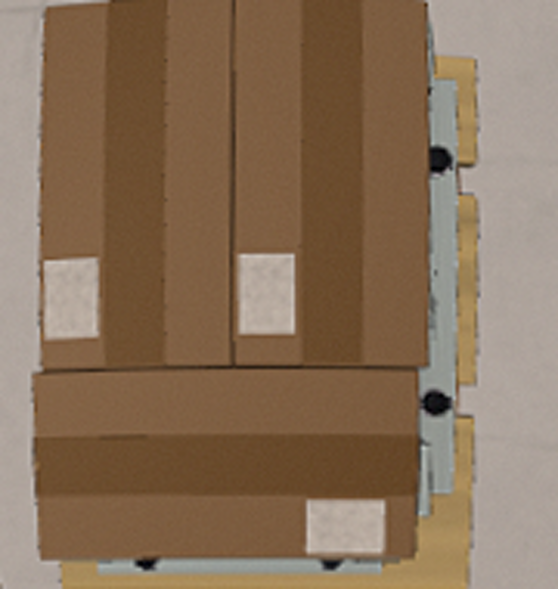

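View pics/s20z.png

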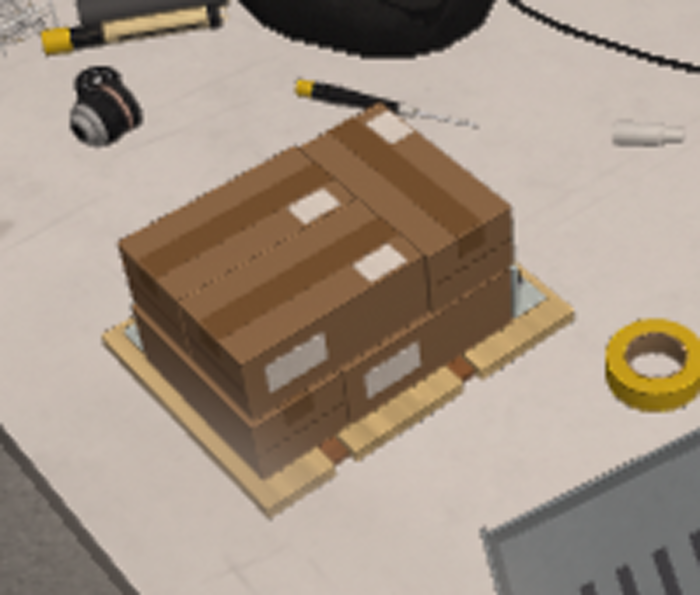

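```bash
python3 - <<'E'
from h import *
import pickle
np.set_printoptions(suppress=True,precision=2)
f=pickle.load(open('w20.pkl','rb'))
im=f['image'];c=im[100:130,232:400]
cv2.imwrite('pics/c.png',cv2.resize(c,None,fx=4.7,fy=9,interpolation=cv2.INTER_CUBIC))
def u(p): return unprojw(f,(p[0]/3.1+230-.35,p[1]/3.1-.35),118)[:2]
for n,c in [('Rrear',[(41,369),(230,367)]),('Lrear',[(234,366),(428,364)]),('cross',[(35,374),(418,367),(415,556),(40,558)])]:
    P=np.array([u(p) for p in c]);d=P[1]-P[0];print(n,P.tolist(),P.mean(0),'yaw',np.degrees(np.arctan2(-d[0],d[1])))
for a,b in (((45,5),(41,369)),((232,2),(231,366)),((425,5),(428,364))):
    A,B=u(a),u(b);d=B-A;print('side',A,B,np.degrees(np.arctan2(d[1],d[0])))
a=cv2.imread('pics/scene0.png',0).astype(np.float32);b=cv2.imread('pics/s20.png',0).astype(np.float32)
for n,(y0,y1,x0,x1) in {'lowcross':(208,226,244,264),'lowright':(186,206,270,295),'board':(222,240,236,256),'pen':(255,280,215,295),'roll':(178,210,340,372),'sleeve':(155,203,378,402)}.items():
    r=cv2.matchTemplate(b[y0-6:y1+6,x0-6:x1+6],a[y0:y1,x0:x1],cv2.TM_CCOEFF_NORMED);_,v,_,m=cv2.minMaxLoc(r);print(n,m[0]-6,m[1]-6,round(v,3))
E
```

```text
Rrear [[543.8470803854696, -34.23059162118833], [543.5392340398123, 28.491698871247788]] [543.69  -2.87] yaw 0.2812103093947796
Lrear [[543.1963327747961, 29.783787291319985], [540.6467066996165, 92.89569838880855]] [541.92  61.34] yaw 2.3134051516352647
cross [[545.4721691486934, -36.30378697291969], [541.7897070047933, 89.6254290187745], [604.9724245009476, 91.35933448912346], [607.941174410341, -35.87234283038757]] [575.04  27.2 ] yaw 1.6749840635631863
side [416.48 -36.52] [543.85 -34.23] 1.029232983896905
side [418.21  26.36] [543.21  28.81] 1.1213802897593996
side [416.55  89.98] [540.65  92.9 ] 1.3459415554095249
lowcross 0 0 0.998
lowright 0 0 0.966
board 0 0 0.997
pen 0 0 1.0
roll 0 0 1.0
sleeve 0 0 1.0
```

View pics/c.png

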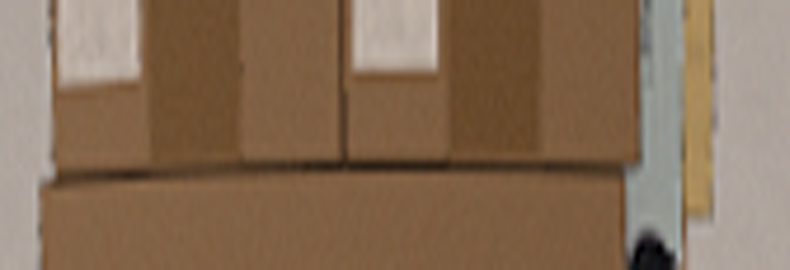

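```bash
python3 -c "
from cell import arm
print(arm.sign_off())"
```

```text
the job is handed in; nothing more can be done
None
```

The second layer is finished and handed in at about 30 s of the 69 s; sign-off gives no verdict, so the checks below are my own.

**What I did**
- I pressed the cross carton home against the back fence, about 13 N at the tool.
- I took both cartons off the rack and laid each on the first layer by its low edge, then tipped it flat.
- I closed each carton up against the cross carton with about 10 N.
- Last, I pressed the pair sideways against the left fence, peaking at about 18 N at the tool.

**Last checks (wrist and scene pictures, calibration good to about 2 mm)**

| Item | Measured | Allowed |
|---|---|---|
| Cross carton x | about +67 mm | 63 to 72 mm |
| Left carton y | about +34 mm | 31.5 to 40 mm |
| Right carton y | about -30 mm | -34.5 to -22 mm |
| Distance between the two cartons | about 64 mm | under 66.5 mm |
| Each carton to the cross carton, centre to centre | about 96 mm | under 99 mm |

- **Squareness:** the cartons' long sides run within about 0.3° of the jig. The rear edge of one carton read up to 1.3° off, which I put down to pixel noise.
- **Bystanders and first layer:** a picture comparison showed no shift of the front cross carton, the right lengthwise carton, the tape roll, the pen or the sleeve. I did not compare the low left carton.

**What was not perfect**
- The front cross carton of the first layer moved about 2.5 mm while I flattened the first carton. It slid back once I released.
- The cross carton reads about 0.6° off square. That leaves a wedge gap of roughly 1 to 2 mm at the right end, within tolerance, so I left it.

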